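# Lock the spice mill's lid and press its pulse key

### The arm

A 6-joint arm with a two-finger parallel gripper is mounted at the origin on a cart in front of the work surface, level with it; the furniture and walls round the work are solid. World frame = base frame: x ahead of the robot, y to its left, z up, the work surface at z = 0. Lengths are in m, angles in rad, forces in N, time in s.
With the tool pointing down it reaches from about 0.35 to 0.85 m from the base axis. Payload 8.1 kg.
Tool frame: the origin (TCP) lies on the centre line of the jaws, within the pads' length; the fingertips stand robot.tip_reach ahead of it and the grasp point (between the pads) lies 5 mm behind it (robot.tip_reach is the distance from the TCP to the fingertips, in m); z points along the fingers, y is the direction in which the jaws open and shut (so a half turn about z gives the same grasp; the last joint's range is limited). The gripper opens to 93 mm and grips with 3 to 60 N. Pads are 15 mm wide; open, the fingers measure 128 mm over their backs; the gripper's body (75 mm by 188 mm) begins 65 mm behind the grasp point.
Start: joints at [1.057, 0.13, 1.488, -0, 1.523, -0.085], TCP at [0.249, 0.546, 0.233] pointing down, gripper open.
Joint ranges: [-2.96, 2.96], [-0.89, 2.26], [0.02, 2.5], [-1.34, 4.48], [0, 2.73], [-2.66, 2.66]. Speed limits (rad/s): [2.39, 2.39, 2.79, 3.14, 3.14, 3.14].

### API

Orientations are given as a rotation vector (axis times angle).
In Python, from plant import sensors, read_camera, robot gives the robot as it stands.
- The arm moves only by the tool play_rows, never from a script. Its argument "series" is a list that holds one entry, the list of rows, each a list of 5 numbers: the closure, from -1 (fully open) to 1 (shut), then the shift along the world's x, y, z in m, then the turn about the world's z in rad. A call has 1 to 8 rows; each row is the pose to reach, as a shift and turn from the pose commanded when the call began; what a row does not reach only later rows make up. A row lasts 1/10 s, in which the tool goes at most 50 mm and 8.59 degrees, less where a joint would pass 70% of its speed; a pose out of reach is approached as far as the arm can. A call with a gripper value outside its range is refused whole. The fingers move at their own pace and stop on an object; "force" is the grip in N (left out, the last holds). Time passes only in rows, so rows that repeat a pose let the fingers close. It gives the time, the measured TCP pose, the force and the opening at its end, in the units of the state.
- sensors.read_state(): the state, without advancing time (a new reading comes with each control period).
- read_camera(name): name is "scene" or "top"; returns a dict with "color" (420x560x3 uint8, red, green, blue), "range_z" (420x560 float32, m along the optical axis (not along the pixel's ray), 0 where there is no reading), "intrinsics" (3x3 intrinsics, pixels), "rvec" (rotation vector, rad) and "tvec" (3), from world to camera coordinates, as OpenCV has them. Camera axes: x right, y down, z forward; pixel columns grow to the right and rows downward; lengths in m; the calibration is good to about 2 mm. A picture is of the moment at which its call begins.
- robot.close_job(): hands the job in, once; it reports no verdict.
The state is a dict: "t": time; "q": joint angles; "dq": joint speeds; "joint_torque": joint torques, N m; "tool_pos": TCP position; "orientation": TCP orientation; "force": force on the tool from outside, world axes, zero at the start; "wrist_torque": the same for the moment, N m; "opening": finger opening in m.
Only numpy, scipy, OpenCV 4.12 (cv2) and the standard library are available. Lean on these libraries where they do the work, as an engineer would, in place of code of your own. Each camera call takes 0.05 s, during which the arm holds its last target.

### The job

The spice mill has been washed and its lid lies beside it: set the lid into the mill's collar, twist it clockwise about a quarter turn until the catch clicks in behind it, and then test the mill by pressing the pulse key all the way down and letting it come up again. Leave the other things on the table where they are.

Things in the scene. Friction and masses are not known exactly. Their poses are not given: they have to be found in the camera images.
- mill: White bench spice mill, fixed, 245 x 150 mm, 115 mm high. Origin on the table under the centre of its round black collar; x to its back, y to its left, z up. Collar: outer radius 78 mm, top 115 mm high, seat inside 100 mm high. A flange at the collar's top (110 to 115 mm high, inner radius 58 mm) overhangs the seat but for two gaps. Front console: 72 x 104 mm, 88 mm high, centre at x = -129 mm.
- mill_seat (a point): Centre of the mill's seat, 100 mm above the table; axes as the mill's. The lid's origin comes here. Locked, the lid's grip bar lies along this x axis, pointing at the key, one lug at the front (two steel ticks on the collar) between a fixed stop and the sprung catch, both lugs under the flange with 3 mm of play above.
- mill_notch (a point): Middle of one of the two opposite gaps (notches) in the flange (33 degrees wide, one steel tick each), 115 mm high, 64 mm from the collar's axis, 80 degrees counterclockwise (seen from above) from the mill's x axis; the other is at 260 degrees. The lid's lugs go down through them (lid x axis towards the notch, either way round); then the lid turns 80 degrees clockwise to lock.
- mill_lid: Loose lid, 0.16 kg: round steel plate, radius 55 mm, 10 mm thick, two black lugs at its +x and -x (22 mm wide, 7 mm high from the underside, reaching 66 mm from the axis), grip bar on top. Origin: centre of the underside, z up. Starts flat on the table, bar up, left or right of the mill. Half a turn is all one. Slides easily on the seat; passing the catch takes under 0.3 N m.
- lid_grip (a point): Centre of the lid's upright black grip bar, 30 mm above the underside; axes as the lid's. The bar is 86 mm long (x), 18 mm thick (y, pinch it so) and stands from 10 to 43 mm above the underside.
- catch (a joint): Sprung catch in the collar at the front: 0 m when out, up to 0.008 m pushed back. The lug that comes round clockwise pushes it back 2 to 5 mm over the last 25 degrees of the turn; at the very end it springs out behind the lug (the click, back to 0) and the lid cannot turn back. The stop is 1 to 2 degrees beyond.
- pulse_key (a joint): Travel of the pulse key: 0 m up, 0.006 m fully down on its stop. Sprung: 1.5 N starts it, 4 N takes it fully down; it comes up again when let go.
- pulse_key_top (a point): Centre of the pulse key's top face (grey key, 38 mm along the mill's x, 54 mm along its y), 102 mm above the table when up, 128 mm in front of the collar's axis. Pressed straight down. Axes as the mill's.
- label_roll: Bystander: roll of labels lying flat, 77 mm across, 25 mm high, on the other side of the mill from the lid; origin at the centre of its underside.
- probe_thermometer: Bystander: food thermometer with a 179 mm long probe along its y axis, 16 mm high, lying behind and right of the mill; origin at the centre of its underside.
- serving_spoon: Bystander: serving spoon, 316 mm long along its y axis, 27 mm high, lying at the right of the work, pointing away from the robot; origin at the centre of its underside.
There are look-alikes about, which are no part of the job. Leave any orange look-alike of the mill_lid alone.

How it is judged:
On the way, in this order (a step that is already met when the one before it is completed fails the run):
1. the lid lies on the seat with its lugs under the flange, turned clockwise to its stop, and the catch has sprung out behind the lug (horizontal distance between mill_lid and mill_seat below 0.006 m and z of mill_lid in the frame of mill_seat between -0.004 and 0.006 m and angle between the x axis of mill_lid and the x axis of mill, either way round below 0.12 rad and value of joint catch below 0.0015 m), for 0.2 s.
2. the pulse key is pressed fully down (value of joint pulse_key above 0.0048 m), for 0.1 s.
At the end, for the whole second after the job is handed in: The lid lies flat in the collar (within 6 mm of the seat's centre and height), its bar within 0.12 rad of the mill's x axis, the catch out behind the lug (within 1.5 mm); after that the key was pressed at least 4.8 mm and is up again (within 1 mm); nothing moves (all of step 1 and angle between mill_lid's own z axis and vertical below 0.08 rad and value of joint pulse_key below 0.001 m and linear speed of mill_lid below 0.02 m/s); the robot touches nothing.
It fails at once if a bystander (label roll, thermometer, spoon) is moved more than 30 mm (distance of any of label_roll, probe_thermometer, serving_spoon from where it was at the start of the episode above 0.03 m).
It also fails if it takes over 61 s, if anything falls off the work surface, if the arm or the gripper's body presses on something with over 40 N, if the wrist force passes 120 N, or if a joint passes its speed limit or range.

## Working session

There is one attempt and no reset: what is moved stays moved. The work goes in short steps, Python scripts to look and compute and a tool call to move; the robot and the scene stay as the last step left them, time stands still between calls to the robot, and variables do not carry over. Pictures are saved under pics/ and viewed, and the job is handed in when it is done.

Besides the shell and the picture viewer there is one more tool, called by a JSON object that holds its "name" and its "arguments", one argument or row to a line. play_rows: Moves the arm, as the interface text tells. Its arguments: {"type":"object","properties":{"series":{"type":"array","items":{"type":"array","items":{"type":"array","items":{"type":"number"}}}},"force":{"type":"number"}},"required":["series"]}

```bash
mkdir -p pics
python3 - <<'E'
from plant import sensors, read_camera, robot
import cv2,pickle
print(sensors.read_state(), robot.tip_reach)
for n in("scene","top"):
    d=read_camera(n); pickle.dump(d,open(n+".pkl","wb"))
    cv2.imwrite(f"pics/{n}0.png",d["color"][:,:,::-1]); print(n,d["intrinsics"],d["rvec"],d["tvec"])
E
```

```text
{'t': 0.0, 'q': array([ 1.05657856e+00,  1.31163178e-01,  1.48928831e+00, -1.74282609e-05,
        1.52299120e+00, -8.54062894e-02]), 'dq': array([-0.00088151,  0.00116894, -0.00134934, -0.00052764, -0.00077017,
       -0.00021538]), 'joint_torque': array([-1.41280170e-04, -5.59837174e+01, -4.91767609e+01,  7.68450857e-02,
        3.48183629e-02, -1.50522651e-04]), 'tool_pos': array([0.24919229, 0.54520221, 0.23158126]), 'orientation': array([-6.68312376e-01, -3.06914107e+00,  2.78400044e-03]), 'force': array([ 0.06350973, -0.43288046, -0.27552222]), 'wrist_torque': array([ 0.01605089, -0.02242908,  0.02523651]), 'opening': 0.09297058162707292} 0.014
scene [[495.14804565   0.         279.16001164]
 [  0.         495.14804565 208.5832376 ]
 [  0.           0.           1.        ]] [ 1.88909848 -1.13407708  0.63412698] [-0.40777245  0.31744883  1.27596213]
top [[524.35364365   0.         281.88323184]
 [  0.         524.35364365 213.42556922]
 [  0.           0.           1.        ]] [ 2.12547839 -2.08920946  0.22752129] [-0.1488411   0.57093956  1.42258226]
```

View pics/scene0.png

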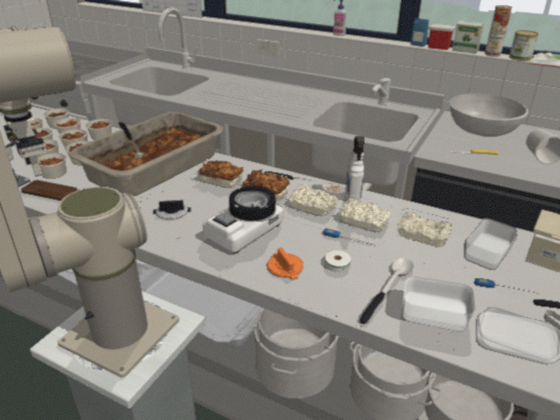

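View pics/top0.png

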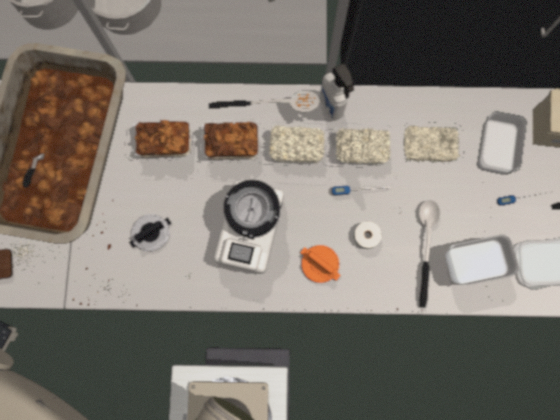

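The top view shows the lid at about (151,232), the mill's collar at (251,208) with its key at (240,253), and the orange look-alike at (320,264). Next I'll measure them.

```bash
cat > h.py <<'E'
import numpy as np,cv2,pickle
def load(n): return pickle.load(open(n+".pkl","rb"))
def ray(d,uv,z):
    R=cv2.Rodrigues(np.array(d["rvec"]))[0]; t=np.array(d["tvec"]).ravel()
    uv=np.atleast_2d(np.float64(uv)); v=np.c_[uv,np.ones(len(uv))]@np.linalg.inv(d["intrinsics"]).T@R
    c=-R.T@t; s=(z-c[2])/v[:,2]; return (c+s[:,None]*v)
def cloud(d):
    z=d["range_z"]; h,w=z.shape; u,v=np.meshgrid(np.arange(w),np.arange(h))
    R=cv2.Rodrigues(np.array(d["rvec"]))[0]; t=np.array(d["tvec"]).ravel()
    p=np.c_[u.ravel(),v.ravel(),np.ones(h*w)]@np.linalg.inv(d["intrinsics"]).T*z.reshape(-1,1)
    return ((p-t)@R).reshape(h,w,3)
def crop(n,x0,x1,y0,y1,f,out,d=None):
    d=d or load(n); c=d["color"][y0:y1,x0:x1,::-1]
    cv2.imwrite("pics/"+out,cv2.resize(c,None,fx=f,fy=f,interpolation=cv2.INTER_CUBIC))
E
python3 - <<'E'
from h import *
crop("top",120,300,165,285,4,"t1.png")
crop("scene",140,300,170,260,5,"s1.png")
d=load("top");P=cloud(d)
for uv in [(251,208),(240,253),(151,232),(200,260),(165,232)]:
    print(uv,P[uv[1],uv[0]].round(4))
E
```

```text
(251, 208) [ 0.5825 -0.0525  0.0845]
(240, 253) [ 0.4526 -0.0278  0.1048]
(151, 232) [0.5189 0.2352 0.0322]
(200, 260) [ 0.4453  0.0964 -0.0039]
(165, 232) [0.5223 0.1985 0.0171]
```

View pics/t1.png

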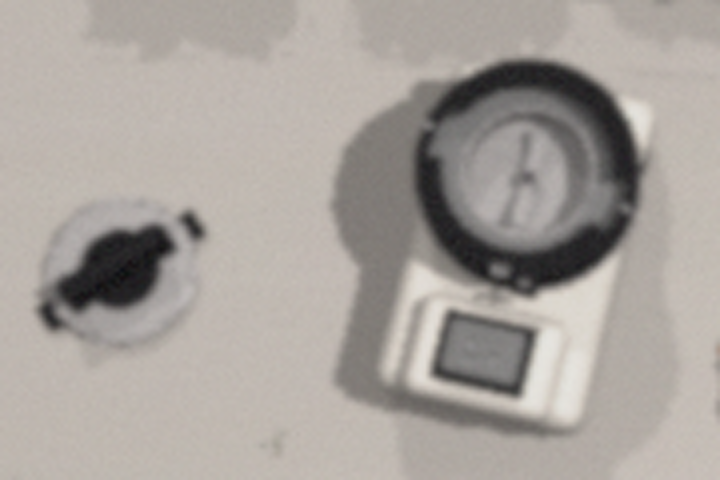

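View pics/s1.png

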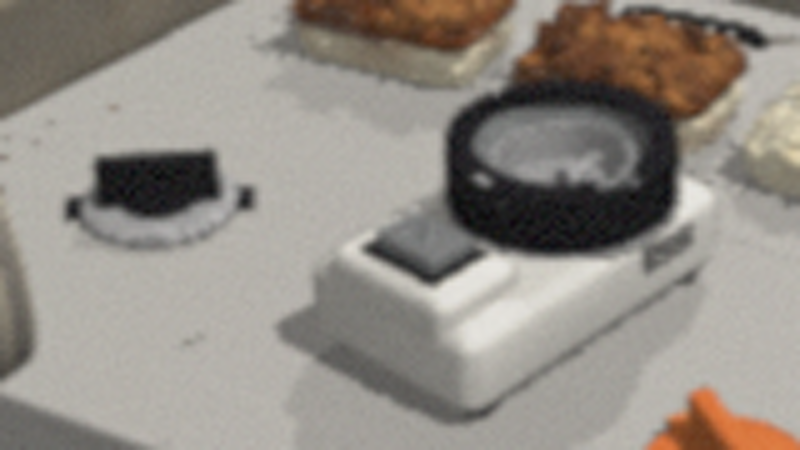

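```bash
cat > meas.py <<'E'
from h import *
from scipy.optimize import least_squares
d=load("top");P=cloud(d);c=d["color"].astype(int)
R=cv2.Rodrigues(np.array(d["rvec"]))[0];print("cam",-R.T@np.array(d["tvec"]).ravel())
g=c.max(2)
# collar
m=((g<75)).astype(np.uint8); m[:, :200]=0; m[:,295:]=0; m[:170]=0;m[245:]=0
n,l,s,ce=cv2.connectedComponentsWithStats(m); k=1+np.argmax(s[1:,4]); m=(l==k).astype(np.uint8);print(s[k])
cn=max(cv2.findContours(m,cv2.RETR_EXTERNAL,cv2.CHAIN_APPROX_NONE)[0],key=len).reshape(-1,2)
h=cv2.convexHull(cn).reshape(-1,2)
q=ray(d,cn,.115)[:,:2]
f=least_squares(lambda p:np.hypot(*(q-p[:2]).T)-p[2],[.58,-.05,.078],loss="soft_l1",f_scale=.002)
print("collar",f.x,np.std(f.fun))
f2=least_squares(lambda p:np.hypot(*(q-p[:2]).T)-.078,[.58,-.05],loss="soft_l1",f_scale=.002);print(f2.x)
ok=(P[...,2]>.109)&(P[...,2]<.13)&(np.hypot(P[...,0]-f.x[0],P[...,1]-f.x[1])<.09)
p=P[ok][:,:2]; print("ring pts",len(p)); 
f3=least_squares(lambda x:np.hypot(*(p-x).T)-.068,[.58,-.05],loss="soft_l1",f_scale=.004);print("ring",f3.x,np.median(P[ok][:,2]))
# key
m=((g<150)).astype(np.uint8); m[:236]=0;m[270:]=0;m[:,:215]=0;m[:,262:]=0
n,l,s,ce=cv2.connectedComponentsWithStats(m);k=1+np.argmax(s[1:,4]);print("key",s[k],ce[k])
r=cv2.minAreaRect(ray(d,np.argwhere(l==k)[:,::-1],.1)[:,:2].astype(np.float32)*1000);print(r, ray(d,ce[k],.101))
# lid
m=((g<70)).astype(np.uint8); m[:, :125]=0; m[:,180:]=0; m[:205]=0;m[260:]=0
n,l,s,ce=cv2.connectedComponentsWithStats(m);print("lid dark",s[1:],ce[1:])
for i in range(1,n): print(i,ray(d,ce[i],.043)[0],ray(d,ce[i],.007)[0])
cv2.imwrite("pics/m.png",cv2.resize(l[200:265,120:185].astype(np.uint8)*60,None,fx=8,fy=8,interpolation=0))
ok=(P[...,2]>.036)&(P[...,2]<.06)&(np.hypot(P[...,0]-.52,P[...,1]-.235)<.09)
b=P[ok];print("bar depth",len(b),b.mean(0),np.median(b[:,2]));rr=np.linalg.svd(b[:,:2]-b[:,:2].mean(0))[2][0];print(rr,np.degrees(np.arctan2(rr[1],rr[0])))
E
python3 meas.py
```

```text
cam [ 0.25595291 -0.1423856   1.51197896]
[224 198  53  40 512]
collar [ 0.57406813 -0.05514103  0.07192175] 0.008650634363592808
[ 0.58213822 -0.05884988]
ring pts 1009
ring [ 0.57889199 -0.05401484] 0.11529319797550763
key [228 242  26  22 424] [240.49056604 252.89858491]
((453.5754699707031, -28.51657485961914), (64.23335266113281, 49.28644561767578), 78.37322998046875) [[ 0.45342683 -0.02880934  0.101     ]]
lid dark [[167 219   3   5   7]
 [135 222  28  20 342]
 [131 241   4   5  11]] [[167.85714286 221.14285714]
 [148.8625731  231.88304094]
 [132.09090909 243.18181818]]
1 [0.54931653 0.18647649 0.043     ] [0.55650594 0.19453585 0.007     ]
2 [0.5172313  0.23850825 0.043     ] [0.52363441 0.24784275 0.007     ]
3 [0.48394459 0.28365673 0.043     ] [0.48953194 0.29409767 0.007     ]
bar depth 188 [0.52187464 0.24448073 0.04276419] 0.0427511789769755
[-0.57161468  0.82052218] 124.86289952026563
```

View pics/m.png

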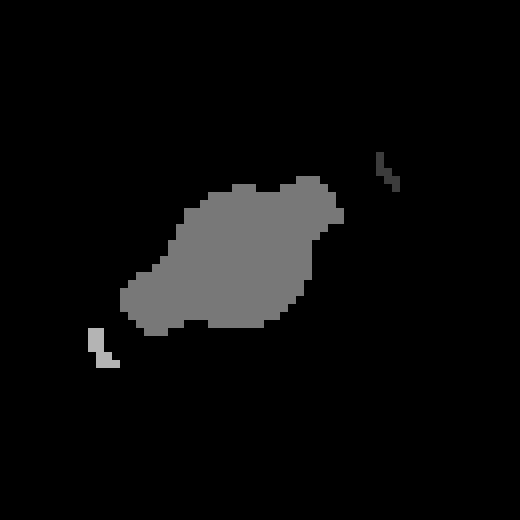

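```bash
cat > meas2.py <<'E'
from h import *
from scipy.optimize import least_squares
d=load("top");P=cloud(d);g=d["color"].max(2).astype(int)
for th in(85,95,105):
    m=(g<th).astype(np.uint8); m[:, :200]=0; m[:,295:]=0; m[:170]=0;m[240:]=0
    n,l,s,ce=cv2.connectedComponentsWithStats(m);k=1+np.argmax(s[1:,4]);m=(l==k).astype(np.uint8)
    h=cv2.convexHull(max(cv2.findContours(m,0,1)[0],key=len)).reshape(-1,2)
    hm=cv2.fillPoly(np.zeros_like(m),[h],1); cn=cv2.findContours(hm,0,1)[0][0].reshape(-1,2)
    q=ray(d,cn,.115)[:,:2]
    f=least_squares(lambda p:np.hypot(*(q-p[:2]).T)-p[2],[.58,-.05,.078],loss="soft_l1",f_scale=.002)
    print(th,s[k],f.x,np.std(f.fun))
t=np.array([(227.5,195.7),(276.7,217),(245,232.5),(251,235.7)]);w=ray(d,t,.115)[:,:2];print(w)
C=np.array([.579,-.054])
print("mid",(w[0]+w[1])/2); 
for x in w: print(np.degrees(np.arctan2(*(x-C)[::-1])),np.hypot(*(x-C)))
# ring radial hist from depth
ok=(P[...,2]>.106)&(P[...,2]<.125)&(np.hypot(P[...,0]-.579,P[...,1]+.054)<.09)&(g<100)
p=P[ok]
f=least_squares(lambda x:np.hypot(*(p[:,:2]-x[:2]).T)-x[2],[.58,-.05,.068]);print(len(p),f.x)
r=cv2.minEnclosingCircle((p[:,:2]*1000).astype(np.float32));print(r)
ok=(P[...,2]>.02)&(P[...,2]<.125)&(abs(P[...,0]-.53)<.16)&(abs(P[...,1]+.05)<.13)
print(cv2.minAreaRect((P[ok][:,:2]*1000).astype(np.float32)))
ok&=(P[...,2]>.095)&(P[...,0]<.49); p=P[ok];print("key",p.mean(0))
print(cv2.minAreaRect((p[:,:2]*1000).astype(np.float32)))
crop("top",215,290,170,275,7,"t2.png")
E
python3 meas2.py
```

```text
85 [224 197  53  41 572] [ 0.55098211 -0.04588198  0.05842431] 0.01405383795721675
95 [ 223  180   57   59 1171] [ 0.57572775 -0.05453429  0.07802266] 0.0018157438296839002
105 [ 223  180   58   59 1294] [ 0.57559273 -0.05457895  0.07872627] 0.0015969613461258713
[[ 0.60903344  0.011113  ]
 [ 0.55157743 -0.12517492]
 [ 0.50723274 -0.0402471 ]
 [ 0.49873585 -0.05673657]]
mid [ 0.58030544 -0.05703096]
65.23843379438381 0.07170572080877402
-111.07088450993112 0.0762749411575202
169.15181491838234 0.0730731286814174
-178.0472801713504 0.08031078379238293
989 [ 0.57840834 -0.05396481  0.06836493]
((575.0478515625, -56.311981201171875), 81.71754455566406)
((537.9844360351562, -45.69090270996094), (156.97189331054688, 245.55230712890625), 77.90733337402344)
key [ 0.45431926 -0.02660264  0.1018553 ]
((455.1496276855469, -22.433475494384766), (68.02220153808594, 48.581912994384766), 75.42129516601562)
```

View pics/t2.png

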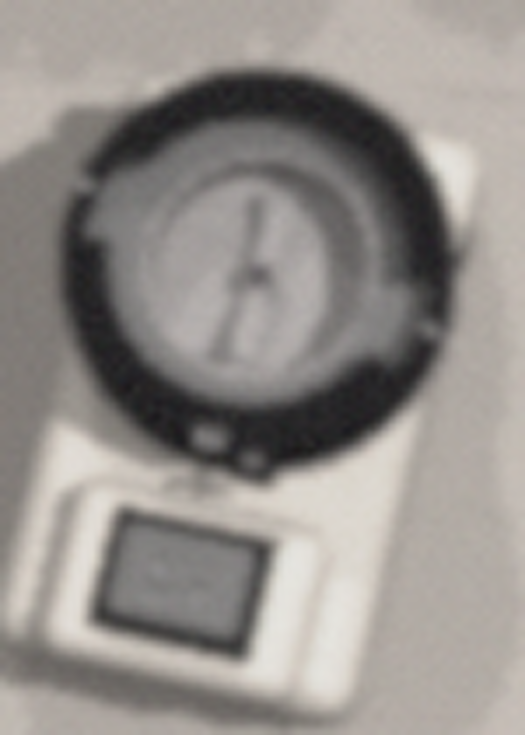

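Run:
```python
from h import *
from scipy.optimize import least_squares
for n in("top","scene"):
    d=load(n);P=cloud(d);C=np.array([.5225,.2443]);a=np.radians(124.3)
    q=P[...,:2]-C; u=q@[np.cos(a),np.sin(a)];v=q@[-np.sin(a),np.cos(a)];z=P[...,2]
    for lo,hi in((-30,-22),(-22,-18),(-18,-14),(-14,-11),(-9,0),(0,9),(11,14),(14,18),(18,22),(22,30)):
        k=(v>lo/1e3)&(v<hi/1e3)&(abs(u)<.012); print(n,lo,hi,k.sum(),np.median(z[k]) if k.any() else 0)
    k=(z>.036)&(z<.055)&(np.hypot(u,v)<.08);p=np.c_[u[k],v[k]];print("bar",p.mean(0),p.min(0),p.max(0),cv2.minAreaRect((p*1000).astype(np.float32)))
    k=(z>.105)&(z<.125)&(np.hypot(P[...,0]-.579,P[...,1]+.055)<.09);p=P[k];f=least_squares(lambda x:np.hypot(*(p[:,:2]-x[:2]).T)-x[2],[.58,-.05,.068]);print("ring",f.x)
```

```text
top -30 -22 22 0.012327988265707886
top -22 -18 11 0.013150925872615613
top -18 -14 0 0
top -14 -11 0 0
top -9 0 25 0.04477936928111721
top 0 9 53 0.037471686755936186
top 11 14 7 0.011255934791059493
top 14 18 10 0.013672971686040494
top 18 22 12 0.0128805199985745
top 22 30 27 0.011816172099587555
bar [0.00050171 0.00041477] [-0.04093673 -0.01035266] [0.04376452 0.00964246] ((1.3764266967773438, -0.6892995834350586), (84.48698425292969, 19.628650665283203), 1.5604372024536133)
ring [ 0.57859202 -0.05405554  0.06822689]
scene -30 -22 8 -0.715784581123407
scene -22 -18 5 -0.7188946271425587
scene -18 -14 5 -0.7178166626177525
scene -14 -11 3 -0.7207777901867926
scene -9 0 20 -0.7086515262391512
scene 0 9 53 0.02466180375926161
scene 11 14 16 0.017330602590316768
scene 14 18 8 0.014694935429753291
scene 18 22 3 -0.7206908730177762
scene 22 30 18 0.012055820141340177
bar [0.00022457 0.004156  ] [-0.04174703 -0.01018345] [0.04236248 0.01371918] ((0.29915618896484375, 1.5513057708740234), (23.664623260498047, 84.24227142333984), 89.5072250366211)
ring [ 0.5751145  -0.05590197  0.06957788]
```

{"name": "play_rows", "arguments": {
  "series": [
    [[-1,0.03,-0.03,0,-0.07],[-1,0.06,-0.066,0,-0.14],[-1,0.09,-0.1,0,-0.21],[-1,0.125,-0.137,0,-0.28],[-1,0.16,-0.175,0,-0.35],[-1,0.195,-0.213,0,-0.42],[-1,0.23,-0.25,-0.02,-0.49],[-1,0.255,-0.28,-0.04,-0.543]]
  ],
  "force": 55
}}

```text
t: 0.9
tool_pos: [0.505, 0.2659, 0.1944]
orientation: [1.471, 2.774, 0.003]
force: [0.2, 0.6, -0.5]
opening: 0.0926
```

{"name": "play_rows", "arguments": {
  "series": [
    [[-1,0.0175,-0.022,-0.02,0.01],[-1,0.0175,-0.022,-0.06,0.01],[-1,0.0175,-0.022,-0.1,0.01],[-1,0.0175,-0.022,-0.13,0.01],[-1,0.0175,-0.022,-0.15,0.01],[-1,0.0175,-0.022,-0.16,0.01],[-1,0.0175,-0.022,-0.16,0.01]]
  ]
}}

```text
t: 1.6
tool_pos: [0.5191, 0.2449, 0.0319]
orientation: [-1.452, -2.783, 0.004]
force: [-0.7, -0.5, 0.7]
opening: 0.0927
```

{"name": "play_rows", "arguments": {
  "series": [
    [[-1,0.003,-0.0005,0.002,0],[-1,0.003,-0.0005,0.002,0],[1,0.003,-0.0005,0.002,0],[1,0.003,-0.0005,0.002,0],[1,0.003,-0.0005,0.002,0],[1,0.003,-0.0005,0.002,0],[1,0.003,-0.0005,0.002,0],[1,0.003,-0.0005,0.002,0]]
  ],
  "force": 55
}}

```text
t: 2.4
tool_pos: [0.5234, 0.2449, 0.0357]
orientation: [-1.453, -2.785, 0.0]
force: [-0.3, -0.5, -0.2]
opening: 0.0494
```

{"name": "play_rows", "arguments": {
  "series": [
    [[1,0,0,0,0],[1,0,0,0,0],[1,0,0,0,0],[1,0,0,0.02,0],[1,0,0,0.05,0],[1,0,0,0.09,0],[1,0,0,0.12,0],[1,0,0,0.12,0]]
  ]
}}

```text
t: 3.2
tool_pos: [0.5265, 0.246, 0.1616]
orientation: [1.45, 2.78, 0.01]
force: [0.9, 0.6, -0.2]
opening: 0.0169
```

```bash
cat > snap.py <<'E'
from plant import sensors, read_camera, robot
from h import *
import sys
s=sensors.read_state()
for k in("t","tool_pos","orientation","force","wrist_torque","opening","q"): print(k,np.round(s[k],4))
o=s["orientation"];print("jaw deg",np.degrees(2*np.arctan2(o[1],o[0]))-90)
for n in("scene","top"):
    d=read_camera(n); pickle.dump(d,open(n+sys.argv[1]+".pkl","wb"));cv2.imwrite(f"pics/{n}{sys.argv[1]}.png",d["color"][:,:,::-1])
E
python3 snap.py 1
python3 - <<'E'
from h import *
a=load("top1")["color"][160:300,110:310,::-1];b=load("scene1")["color"][120:260,130:330,::-1]
cv2.imwrite("pics/p1.png",cv2.resize(np.vstack([a,b]),None,fx=2.8,fy=2.1,interpolation=2))
E
```

```text
t 3.2
tool_pos [0.5265 0.246  0.1616]
orientation [1.4504 2.7799 0.0104]
force [ 0.8882  0.6332 -0.2287]
wrist_torque [ 0.0138 -0.0217  0.0109]
opening 0.0169
q [ 0.3489  0.1147  1.6362  0.      1.3816 -0.2601]
jaw deg 34.894481218994045
```

View pics/p1.png

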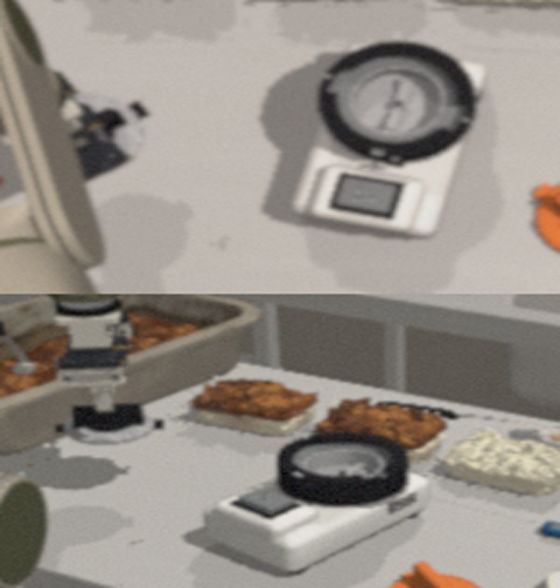

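{"name": "play_rows", "arguments": {
  "series": [
    [[1,0,-0.02,0.015,-0.1],[1,0.007,-0.06,0.015,-0.24],[1,0.017,-0.1,0.015,-0.38],[1,0.027,-0.145,0.015,-0.52],[1,0.035,-0.19,0.015,-0.66],[1,0.043,-0.235,0.015,-0.8],[1,0.05,-0.275,0.015,-0.92],[1,0.0535,-0.3,0.015,-0.988]]
  ]
}}

```text
t: 4.1
tool_pos: [0.5757, -0.0579, 0.1679]
orientation: [-2.604, -1.753, 0.005]
force: [-0.4, 0.1, -0.8]
opening: 0.017
```

{"name": "play_rows", "arguments": {
  "series": [
    [[1,0,0,0,0],[1,0,0,0,0],[1,0,0,0,0],[1,0,0,0,0]]
  ]
}}

```text
t: 4.5
tool_pos: [0.5766, -0.0538, 0.17]
orientation: [-2.597, -1.765, 0.001]
force: [0.5, 0.2, -1.3]
opening: 0.017
```

```bash
python3 snap.py 2
python3 - <<'E'
from h import *
a=load("top2")["color"][150:290,170:330,::-1];b=load("scene2")["color"][120:260,160:320,::-1]
cv2.imwrite("pics/p2.png",cv2.resize(np.hstack([a,b]),None,fx=2.5,fy=2.5,interpolation=2))
E
```

```text
t 4.5
tool_pos [ 0.5766 -0.0538  0.17  ]
orientation [-2.5974e+00 -1.7654e+00  1.0000e-03]
force [ 0.5152  0.1673 -1.3085]
wrist_torque [-0.0724  0.091  -0.0577]
opening 0.017
q [-1.8170e-01  1.1240e-01  1.6229e+00  2.0000e-04  1.4075e+00  1.9510e-01]
jaw deg -381.5927030465667
```

View pics/p2.png

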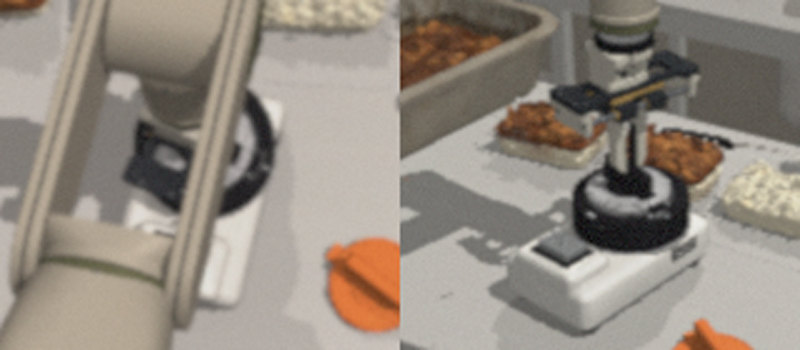

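Run:
```python
from h import *
d=load("scene2");crop("scene",220,290,170,230,11,"s2.png",d)
d0=load("scene");crop("scene",220,290,170,230,11,"s20.png",d0)
```

```text
(no output)
```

View pics/s2.png

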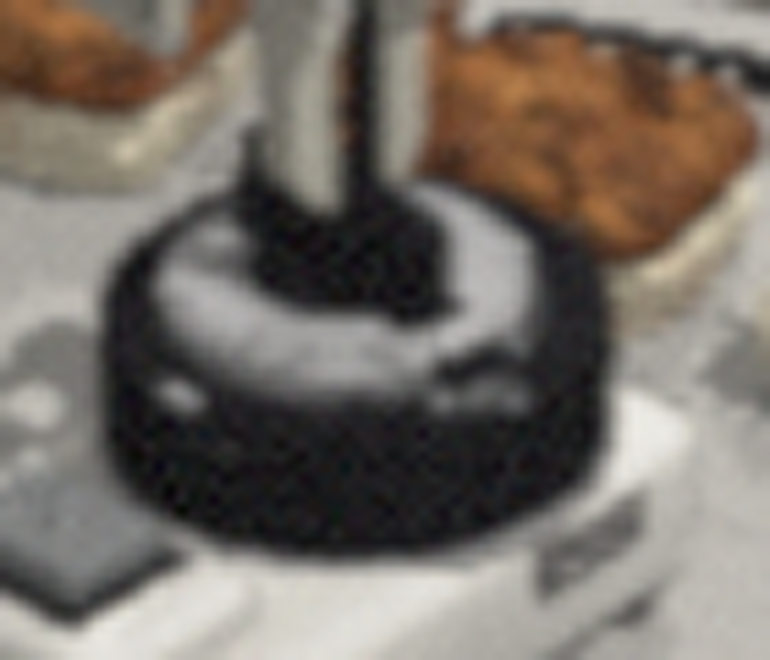

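View pics/s20.png

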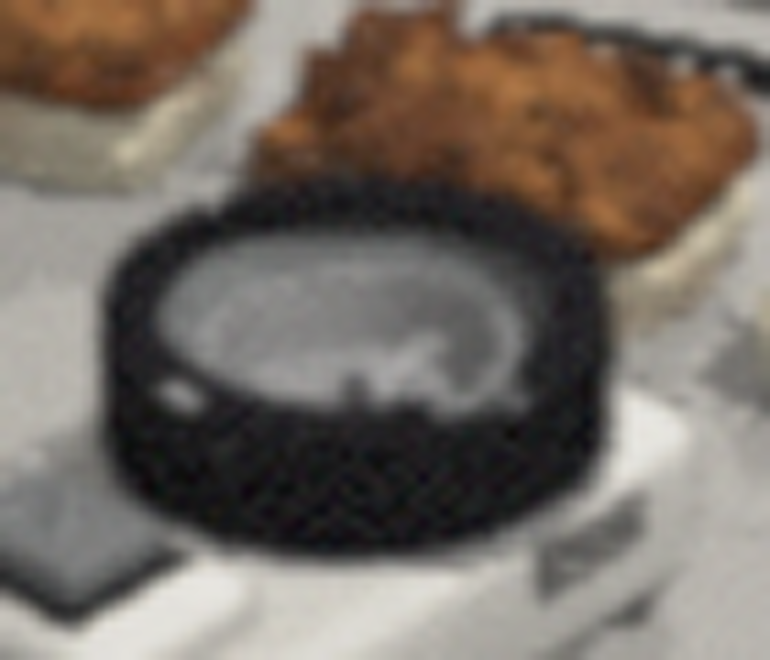

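Run:
```python
from h import *
from scipy.optimize import least_squares
d=load("scene2");g=d["color"].max(2).astype(float)
def pr(p): return cv2.projectPoints(np.float64(p).reshape(-1,3),np.array(d["rvec"]),np.array(d["tvec"]),d["intrinsics"],None)[0].reshape(-1,2)
print(pr([[.579,-.055,.115],[.5766,-.0538,.1443],[.5766,-.0538,.115],[.589,-.055,.115],[.579,-.045,.115]]))
# horizontal extreme edges subpixel
for n in("scene","scene2"):
    g=load(n)["color"].max(2).astype(float)
    print(n,[int(x) for x in g[198,226:282]]); print([int(x) for x in g[200,226:282]])
    print([int(x) for x in g[206,226:282]])
# collar silhouettes predicted, r 78 z .115 / lid plate r55 z .1443
t=np.linspace(0,2*np.pi,361)
for C,r,z in(((.579,-.055),.078,.115),((.579,-.055),.078,.1),((.5766,-.0538),.055,.1443),((.579,-.055),.058,.115)):
    q=pr(np.c_[C[0]+r*np.cos(t),C[1]+r*np.sin(t),0*t+z]);print(q.min(0),q.max(0), q[q[:,0].argmin()],q[q[:,0].argmax()])
```

```text
[[252.34279844 197.16613047]
 [251.45488623 189.67962132]
 [251.65656577 197.4067965 ]
 [253.87921429 195.79690042]
 [249.72215581 196.42075597]]
scene [182, 180, 152, 84, 29, 38, 38, 42, 80, 107, 117, 120, 128, 140, 144, 136, 134, 131, 138, 137, 137, 138, 132, 132, 129, 127, 125, 120, 118, 117, 112, 102, 99, 102, 98, 92, 95, 96, 110, 122, 112, 84, 65, 61, 41, 36, 37, 40, 47, 83, 119, 135, 144, 136, 131, 127]
[185, 178, 143, 80, 37, 31, 41, 43, 68, 100, 116, 129, 144, 145, 134, 128, 130, 133, 133, 132, 135, 132, 132, 133, 131, 128, 126, 124, 120, 115, 114, 124, 129, 128, 112, 98, 94, 91, 99, 116, 129, 96, 68, 45, 44, 34, 39, 40, 43, 79, 122, 149, 142, 147, 156, 158]
[183, 176, 151, 87, 37, 27, 28, 33, 54, 90, 118, 115, 77, 44, 35, 45, 55, 57, 80, 94, 98, 105, 112, 115, 105, 82, 72, 88, 107, 102, 84, 89, 89, 108, 126, 124, 126, 111, 90, 87, 91, 86, 55, 37, 29, 27, 27, 25, 59, 128, 191, 222, 213, 198, 178, 159]
scene2 [181, 178, 150, 83, 39, 37, 36, 36, 66, 110, 136, 155, 170, 174, 177, 179, 174, 167, 153, 137, 113, 100, 87, 87, 85, 82, 81, 79, 69, 49, 22, 32, 29, 52, 77, 113, 156, 179
[... 333 characters left out ...]
148, 161, 167]
[129, 116, 100, 61, 30, 28, 24, 30, 58, 93, 121, 117, 82, 40, 39, 35, 43, 46, 53, 58, 70, 69, 71, 75, 73, 64, 57, 62, 70, 64, 67, 55, 65, 95, 112, 90, 89, 94, 85, 83, 98, 87, 56, 39, 23, 36, 34, 27, 58, 129, 199, 227, 219, 207, 183, 166]
[228.50954708 185.43222059] [276.07909872 209.8912826 ] [228.50954708 198.12567951] [276.07909872 197.27476849]
[228.72540244 189.23305916] [276.0611723  213.88676037] [228.72540244 202.03257922] [276.0611723  201.16964683]
[234.4869715  181.43394837] [268.37208543 198.41562989] [234.4869715  190.19363136] [268.37208543 189.61072417]
[234.63634586 188.35290994] [269.99544002 206.52702276] [234.63634586 197.72011615] [269.99544002 197.0885389 ]
```

Run:
```python
from h import *
g=load("scene2")["color"].max(2).astype(float)
for r in range(188,204,2): print(r,[int(x) for x in g[r,229:242]],[int(x) for x in g[r,262:278]])
for c in (244,250,254,258,262): print(c,[int(x) for x in g[200:212,c]])
g=load("scene")["color"].max(2).astype(float)
for r in range(188,204,2): print(r,[int(x) for x in g[r,229:242]],[int(x) for x in g[r,262:278]])
```

```text
188 [157, 158, 161, 160, 163, 159, 156, 145, 105, 77, 73, 65, 52] [129, 101, 67, 52, 53, 69, 86, 102, 107, 98, 113, 149, 157, 153, 133, 123]
190 [169, 170, 166, 158, 144, 106, 71, 66, 82, 107, 114, 112, 82] [173, 168, 151, 123, 87, 54, 37, 46, 58, 75, 89, 102, 128, 147, 145, 129]
192 [165, 152, 119, 69, 44, 47, 80, 108, 115, 121, 129, 122, 107] [172, 178, 181, 176, 165, 142, 83, 40, 33, 39, 45, 59, 76, 87, 95, 100]
194 [137, 85, 38, 25, 35, 83, 132, 145, 139, 123, 111, 102, 87] [174, 182, 184, 177, 171, 149, 97, 54, 40, 39, 43, 40, 67, 95, 113, 131]
196 [102, 43, 29, 27, 56, 109, 144, 162, 171, 175, 170, 164, 148] [176, 185, 184, 184, 173, 150, 100, 63, 43, 39, 40, 42, 57, 109, 144, 153]
198 [83, 39, 37, 36, 36, 66, 110, 136, 155, 170, 174, 177, 179] [156, 179, 177, 172, 164, 124, 83, 62, 45, 36, 38, 38, 43, 84, 125, 137]
200 [67, 32, 35, 37, 38, 44, 68, 95, 117, 137, 145, 153, 163] [174, 161, 134, 120, 117, 94, 71, 51, 41, 41, 36, 42, 46, 85, 129, 151]
202 [55, 35, 38, 39, 37, 30, 38, 46, 67, 84, 94, 112, 115] [74, 50, 41, 49, 59, 67, 47, 36, 38, 41, 38, 43, 37, 82, 129, 161]
244 [1
[... 642 characters left out ...]
8, 39, 46, 37, 50, 58, 71, 81, 91, 95]
194 [139, 87, 41, 33, 36, 32, 44, 66, 90, 112, 119, 122, 127] [103, 94, 80, 67, 63, 52, 48, 42, 38, 41, 41, 44, 65, 87, 111, 128]
196 [99, 56, 36, 31, 37, 48, 82, 113, 121, 128, 125, 128, 137] [111, 110, 110, 96, 83, 66, 66, 53, 44, 35, 43, 39, 56, 105, 140, 145]
198 [84, 29, 38, 38, 42, 80, 107, 117, 120, 128, 140, 144, 136] [95, 96, 110, 122, 112, 84, 65, 61, 41, 36, 37, 40, 47, 83, 119, 135]
200 [80, 37, 31, 41, 43, 68, 100, 116, 129, 144, 145, 134, 128] [94, 91, 99, 116, 129, 96, 68, 45, 44, 34, 39, 40, 43, 79, 122, 149]
202 [79, 37, 34, 38, 37, 39, 50, 78, 105, 131, 137, 129, 134] [92, 90, 99, 114, 118, 79, 49, 35, 41, 36, 39, 40, 37, 72, 123, 157]
```

{"name": "play_rows", "arguments": {
  "series": [
    [[1,0.0024,-0.0012,0,-0.008],[1,0.0024,-0.0012,-0.005,-0.008],[1,0.0024,-0.0012,-0.01,-0.008],[1,0.0024,-0.0012,-0.014,-0.008],[1,0.0024,-0.0012,-0.018,-0.008],[1,0.0024,-0.0012,-0.021,-0.008],[1,0.0024,-0.0012,-0.024,-0.008],[1,0.0024,-0.0012,-0.024,-0.008]]
  ]
}}

```text
t: 5.4
tool_pos: [0.5813, -0.0566, 0.152]
orientation: [2.604, 1.751, 0.006]
force: [-10.5, 1.1, 28.8]
opening: 0.017
```

{"name": "play_rows", "arguments": {
  "series": [
    [[1,0,0,0.006,0],[1,0,0,0.012,0],[1,0,0,0.012,0],[1,0,0,0.012,0]]
  ]
}}

```text
t: 5.8
tool_pos: [0.5792, -0.0563, 0.1582]
orientation: [-2.607, -1.753, 0.001]
force: [-0.4, -0.6, -1.8]
opening: 0.017
```

```bash
python3 snap.py 3
python3 - <<'E'
from h import *
crop("scene",220,290,170,230,11,"s3.png",load("scene3"))
crop("top",215,290,170,240,10,"t3.png",load("top3"))
E
```

```text
t 5.8
tool_pos [ 0.5792 -0.0563  0.1582]
orientation [-2.6068e+00 -1.7526e+00  7.0000e-04]
force [-0.4312 -0.5763 -1.8491]
wrist_torque [-0.0418  0.089   0.0055]
opening 0.017
q [-0.1849  0.1285  1.6276 -0.      1.3861  0.2021]
jaw deg -382.1742281820902
```

View pics/s3.png

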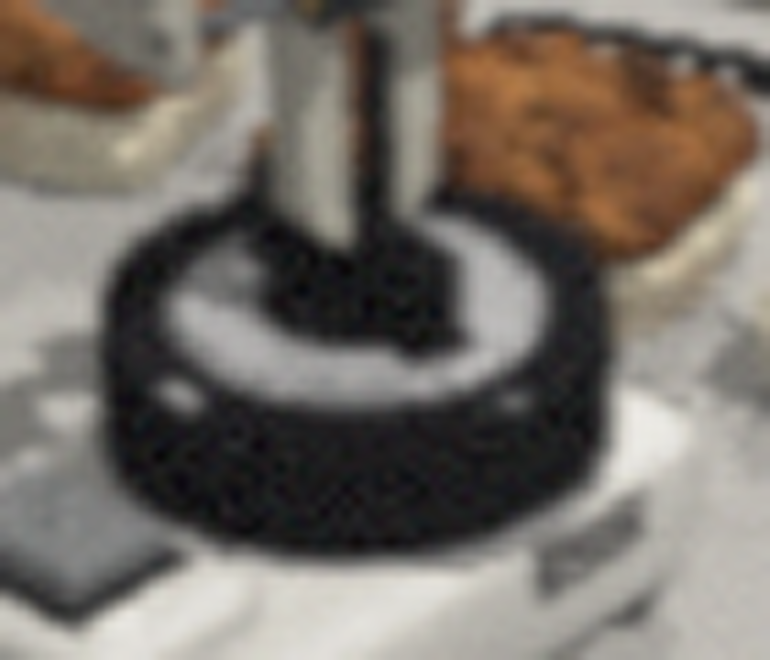

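View pics/t3.png

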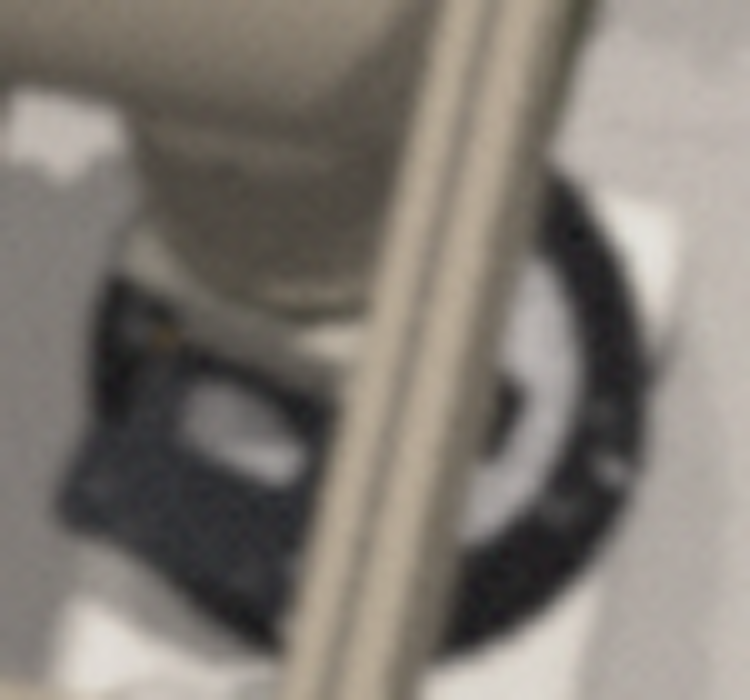

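```bash
cat > fit.py <<'E'
from h import *
from scipy.optimize import least_squares
from scipy.ndimage import map_coordinates
def pr(d,p): return cv2.projectPoints(np.float64(p).reshape(-1,3),np.array(d["rvec"]),np.array(d["tvec"]),d["intrinsics"],None)[0].reshape(-1,2)
def edges(d,C,r,z,angs,band=.008,sign=0,minc=25):
    """radial edge points: steepest gradient along world radius at height z; returns world xy"""
    g=cv2.GaussianBlur(d["color"].max(2).astype(np.float32),(0,0),.7)
    out=[]
    for a in np.radians(angs):
        rr=np.arange(r-band,r+band,.0004)
        q=pr(d,np.c_[C[0]+rr*np.cos(a),C[1]+rr*np.sin(a),0*rr+z])
        v=map_coordinates(g,[q[:,1],q[:,0]],order=1)
        k=8; dv=v[k:]-v[:-k]; s=dv*sign if sign else abs(dv); i=s.argmax()
        if s[i]>minc and 1<i<len(s)-2: out.append([C[0]+rr[i+k//2]*np.cos(a),C[1]+rr[i+k//2]*np.sin(a),np.degrees(a),rr[i+k//2]])
    return np.array(out)
def circ(p,r,x0):
    f=least_squares(lambda x:np.hypot(*(p[:,:2]-x).T)-r,x0,loss="soft_l1",f_scale=.0015);return f.x,np.abs(f.fun)
E
python3 - <<'E'
from fit import *
C=(.579,-.055)
# collar outer, top cam, far half (angles facing away from cam): brightness dark inside->bright outside
d=load("top")
e=edges(d,C,.078,.115,np.arange(-80,130,6),sign=1);print("top outer far",len(e),[x.round(4) for x in circ(e,.078,C)][0],np.median(circ(e,.078,C)[1]))
e=edges(d,C,.058,.115,np.arange(100,240,6),sign=-1);print("",len(e),circ(e,.058,C)[0])
e=edges(d,C,.058,.115,np.arange(0,360,6));e=e;print("inner all",len(e),circ(e,.058,C)[0],(e[:,2:]*[1,1000]).round(0).tolist())
d=load("scene")
R=cv2.Rodrigues(np.array(d["rvec"]))[0];print("cam",-R.T@np.array(d["tvec"]).ravel())
e=edges(d,C,.078,.115,np.arange(-180,180,6),sign=1);print("scene outer",len(e),(e[:,2:]*[1,1000]).round(0).tolist())
for n in("scene3","top3"):
    e=edges(load(n),C,.055,.1325,np.arange(-180,180,6),sign=-1,minc=40);print(n,(e[:,2:]*[1,1000]).round(0).tolist(),circ(e,.055,C)[0])
E
```

```text
top outer far 33 [ 0.578  -0.0554] 0.0008715792175162801
 22 [ 0.58014705 -0.05357703]
inner all 32 [ 0.57961336 -0.05400889] [[0.0, 57.0], [6.0, 57.0], [12.0, 58.0], [18.0, 57.0], [24.0, 59.0], [30.0, 59.0], [36.0, 59.0], [42.0, 59.0], [90.0, 59.0], [96.0, 59.0], [102.0, 58.0], [108.0, 59.0], [114.0, 58.0], [120.0, 58.0], [126.0, 58.0], [132.0, 58.0], [138.0, 58.0], [144.0, 58.0], [150.0, 58.0], [156.0, 58.0], [162.0, 58.0], [168.0, 57.0], [174.0, 58.0], [180.0, 58.0], [186.0, 58.0], [192.0, 56.0], [198.0, 57.0], [204.0, 56.0], [210.0, 56.0], [216.0, 56.0], [222.0, 55.0], [228.0, 56.0]]
cam [-0.61731578 -0.77891042  0.95254988]
scene outer 18 [[-84.0, 82.0], [-78.0, 79.0], [-72.0, 77.0], [-66.0, 76.0], [-60.0, 73.0], [-54.0, 74.0], [66.0, 76.0], [78.0, 79.0], [84.0, 79.0], [90.0, 80.0], [96.0, 79.0], [102.0, 78.0], [108.0, 77.0], [114.0, 79.0], [120.0, 78.0], [126.0, 78.0], [132.0, 79.0], [138.0, 81.0]]Traceback (most recent call last):
  File "<stdin>", line 12, in <module>
IndexError: too many indices for array: array is 1-dimensional, but 2 were indexed
```

Run:
```python
from fit import *
C=(.579,-.055)
for n in("scene3","top3"):
    e=edges(load(n),C,.055,.1325,np.arange(-180,180,6),sign=-1,minc=15)
    if len(e): print(n,(e[:,2:]*[1,1000]).round(0).tolist(),circ(e,.055,C)[0])
for n in("scene","scene3"):
    e=edges(load(n),C,.078,.115,np.arange(-180,180,6),sign=1)
    print(n,circ(e,.078,C)[0])
```

```text
scene3 [[-84.0, 59.0], [-78.0, 56.0], [-72.0, 54.0], [126.0, 51.0], [132.0, 52.0], [138.0, 57.0]] [ 0.57811501 -0.05717306]
top3 [[-150.0, 60.0], [-144.0, 60.0], [-138.0, 60.0], [-132.0, 60.0], [-126.0, 60.0], [-120.0, 59.0], [-114.0, 59.0], [-108.0, 59.0], [-102.0, 57.0], [-96.0, 59.0], [-90.0, 58.0], [-84.0, 58.0], [-78.0, 57.0], [-72.0, 56.0], [-66.0, 57.0], [-60.0, 57.0], [-54.0, 58.0], [114.0, 51.0], [120.0, 50.0]] [ 0.57636914 -0.05864   ]
scene [ 0.57653576 -0.0548751 ]
scene3 [ 0.57664198 -0.05465572]
```

{"name": "play_rows", "arguments": {
  "series": [
    [[1,-0.0005,0.003,0,0],[1,-0.0005,0.003,0,0],[1,-0.0005,0.003,-0.003,0],[1,-0.0005,0.003,-0.006,0],[1,-0.0005,0.003,-0.009,0],[1,-0.0005,0.003,-0.011,0],[1,-0.0005,0.003,-0.011,0]]
  ]
}}

```text
t: 6.6
tool_pos: [0.5805, -0.0536, 0.152]
orientation: [2.604, 1.751, 0.005]
force: [-8.4, 1.7, 23.6]
opening: 0.0171
```

```bash
python3 snap.py 4
python3 - <<'E'
from fit import *
crop("scene",220,290,170,230,11,"s4.png",load("scene4"))
C=(.579,-.055)
for n in("scene4","top4"):
    e=edges(load(n),C,.055,.126,np.arange(-180,180,6),sign=-1,minc=15)
    print(n,(e[:,2:]*[1,1000]).round(0).tolist(),circ(e,.055,C)[0])
E
```

```text
t 6.6
tool_pos [ 0.5805 -0.0536  0.152 ]
orientation [2.6044 1.7512 0.005 ]
force [-8.3905  1.6931 23.622 ]
wrist_torque [ 0.2685  1.741  -0.0101]
opening 0.0171
q [-1.7990e-01  1.3140e-01  1.6361e+00 -1.0000e-04  1.3696e+00  2.0700e-01]
jaw deg -22.168064365504335
scene4 [[-84.0, 58.0], [-78.0, 55.0], [-72.0, 51.0], [-66.0, 50.0], [126.0, 55.0], [132.0, 59.0], [138.0, 60.0]] [ 0.55765249 -0.06427697]
top4 [[-156.0, 59.0], [-150.0, 59.0], [-144.0, 57.0], [-138.0, 57.0], [-132.0, 58.0], [-126.0, 56.0], [-120.0, 56.0], [-114.0, 55.0], [-108.0, 56.0], [-102.0, 55.0], [-96.0, 56.0], [-90.0, 56.0], [-84.0, 55.0], [-78.0, 54.0], [-72.0, 55.0], [-66.0, 54.0], [-60.0, 54.0], [-54.0, 55.0], [-48.0, 57.0], [78.0, 55.0], [108.0, 55.0], [114.0, 54.0], [120.0, 52.0], [126.0, 50.0]] [ 0.57726231 -0.05579363]
```

View pics/s4.png

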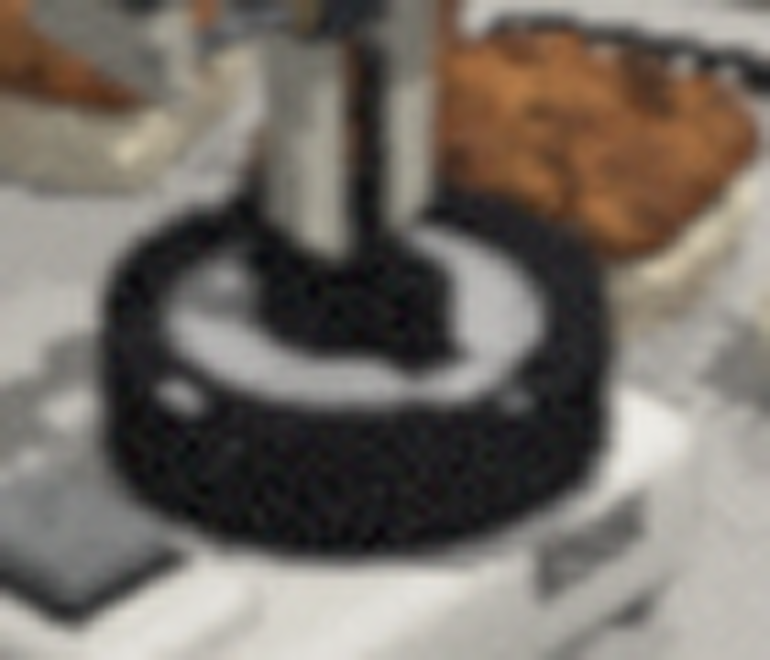

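{"name": "play_rows", "arguments": {
  "series": [
    [[1,0,0,0.006,0],[1,0.002,0.0015,0.006,0],[1,0.002,0.0015,0.005,0],[1,0.002,0.0015,0.003,0],[1,0.002,0.0015,0,0],[1,0.002,0.0015,-0.002,0],[1,0.002,0.0015,-0.002,0]]
  ]
}}

```text
t: 7.4
tool_pos: [0.5823, -0.0521, 0.1519]
orientation: [2.604, 1.751, 0.004]
force: [-18.4, 1.6, 40.5]
opening: 0.0171
```

```bash
python3 snap.py 5
python3 - <<'E'
from fit import *
C=(.579,-.055)
for n in("top5",):
    e=edges(load(n),C,.055,.126,np.arange(-180,180,6),sign=-1,minc=15)
    print(n,(e[:,2:]*[1,1000]).round(0).tolist(),circ(e,.055,C)[0])
E
```

```text
t 7.4
tool_pos [ 0.5823 -0.0521  0.1519]
orientation [2.6042 1.7514 0.0044]
force [-18.3703   1.6003  40.5345]
wrist_torque [0.3934 3.5922 0.0474]
opening 0.0171
q [-1.7660e-01  1.3620e-01  1.6311e+00 -4.0000e-04  1.3701e+00  2.1010e-01]
jaw deg -22.154623239945394
top5 [[-156.0, 59.0], [-150.0, 58.0], [-144.0, 56.0], [-138.0, 56.0], [-132.0, 55.0], [-126.0, 53.0], [-120.0, 53.0], [-114.0, 53.0], [-108.0, 53.0], [-102.0, 54.0], [-96.0, 53.0], [-90.0, 53.0], [-84.0, 53.0], [-78.0, 54.0], [-72.0, 55.0], [-66.0, 54.0], [-60.0, 54.0], [-54.0, 55.0], [-48.0, 55.0], [102.0, 53.0], [108.0, 55.0], [114.0, 53.0], [120.0, 51.0]] [ 0.57878745 -0.05446064]
```

Run:
```python
from fit import *
d=load("scene2")
for uv in((264.1,203.2),(260,202.8),(268.2,200.5)):
    p=ray(d,uv,.141)[0]; q=p[:2]-[.5766,-.0538]; print(p,np.degrees(np.arctan2(q[1],q[0])),np.hypot(*q))
for n,t in(("scene",(515/11+220,395/11+170)),("scene",(180/11+220,395/11+170)),):
    p=ray(load(n),t,.115)[0];q=p[:2]-[.579,-.0545];print("tick",p,np.degrees(np.arctan2(q[1],q[0])),np.hypot(*q))
a=np.radians(np.array([248,248-10,248+10]))
print("lug pred in s2", (cv2.projectPoints(np.c_[.5766+.066*np.cos(a),-.0538+.066*np.sin(a),0*a+.141],np.array(d["rvec"]),np.array(d["tvec"]),d["intrinsics"],None)[0].reshape(-1,2)-[220,170])*11)
crop("top",215,290,170,240,10,"t5.png",load("top5"))
crop("scene",220,290,170,230,11,"s5.png",load("scene5"))
```

```text
[ 0.52777654 -0.12827868  0.141     ] -123.24628519507047 0.0890550622419997
[ 0.52374286 -0.11585054  0.141     ] -130.4256861589891 0.08151163423094214
[ 0.54807832 -0.13169624  0.141     ] -110.11018755241506 0.08295366012341518
tick [ 0.55421571 -0.12313415  0.115     ] -109.85501949270854 0.07297196787639447
tick [ 0.5078662  -0.03770837  0.115     ] 166.71807288668933 0.07308882495057169
lug pred in s2 [[485.80555273 315.09178553]
 [452.46239768 326.82218531]
 [514.54700209 300.69100561]]
```

View pics/t5.png

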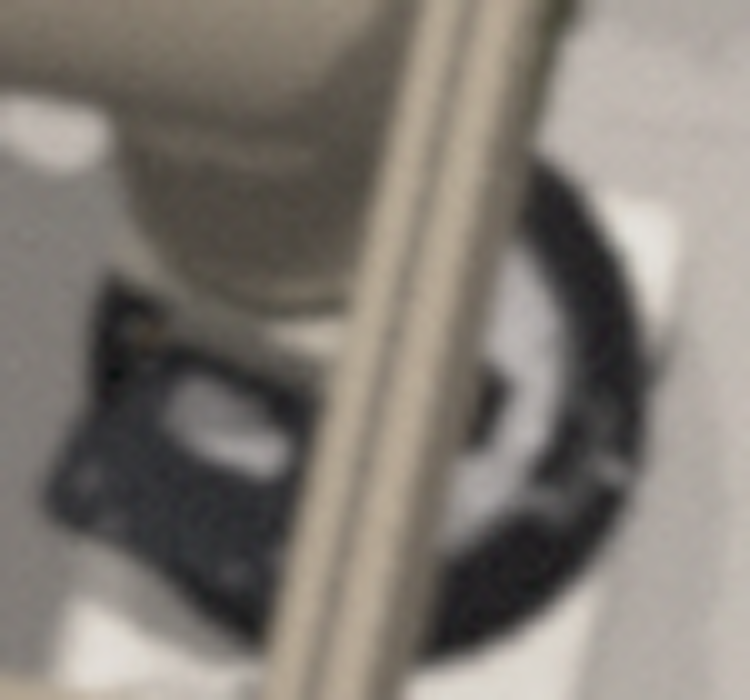

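View pics/s5.png

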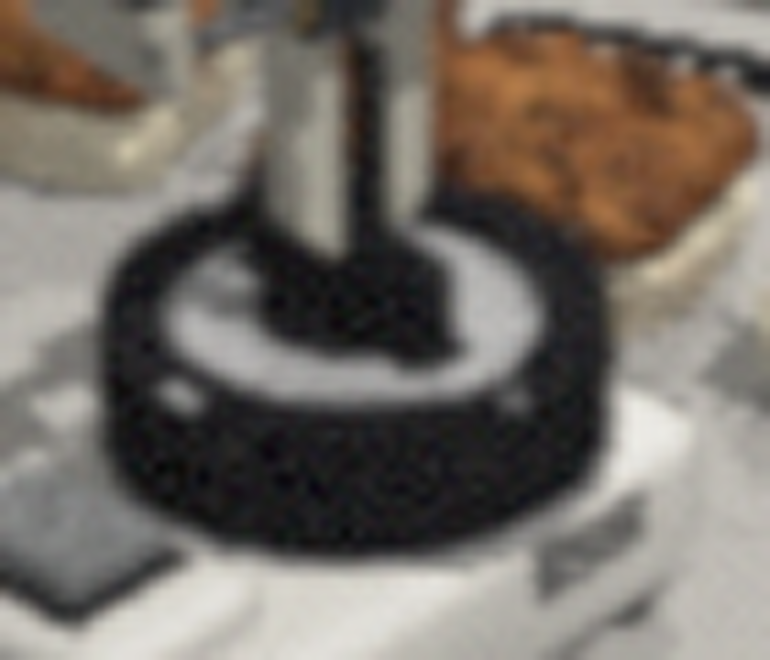

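{"name": "play_rows", "arguments": {
  "series": [
    [[1,0,0,0.008,0],[1,-0.0015,-0.002,0.008,0],[1,-0.0015,-0.002,0.008,0],[1,-0.0015,-0.002,0.006,0],[1,-0.0015,-0.002,0.004,0],[1,-0.0015,-0.002,0.004,0]]
  ]
}}

```text
t: 8.1
tool_pos: [0.5801, -0.054, 0.152]
orientation: [2.606, 1.752, 0.002]
force: [-8.7, -0.2, 19.4]
opening: 0.0172
```

{"name": "play_rows", "arguments": {
  "series": [
    [[1,0,0,0,-0.03],[1,0,0,0,-0.06],[1,0,0,0,-0.09],[1,0,0,0,-0.12],[1,0,0,0,-0.12]]
  ]
}}

```text
t: 8.6
tool_pos: [0.5813, -0.0541, 0.1521]
orientation: [2.706, 1.591, 0.006]
force: [-0.7, 0.1, 16.1]
opening: 0.0166
```

{"name": "play_rows", "arguments": {
  "series": [
    [[1,-0.002,0,0,0.04],[1,-0.002,0,0,0.08],[1,-0.002,0,0,0.12],[1,-0.002,0,0,0.16],[1,-0.002,0,0,0.2],[1,-0.002,0,0,0.24]]
  ]
}}

```text
t: 9.2
tool_pos: [0.5794, -0.0542, 0.152]
orientation: [2.493, 1.905, 0.005]
force: [-0.4, -0.3, 14.7]
opening: 0.0172
```

```bash
python3 snap.py 6
```

```text
t 9.2
tool_pos [ 0.5794 -0.0542  0.152 ]
orientation [2.4935 1.9053 0.0053]
force [-0.3946 -0.3363 14.6509]
wrist_torque [-0.0963  0.1896 -0.248 ]
opening 0.0172
q [-1.8150e-01  1.2830e-01  1.6394e+00  2.0000e-04  1.3690e+00  8.4300e-02]
jaw deg -15.232214559309313
```

{"name": "play_rows", "arguments": {
  "series": [
    [[1,0,0,0.02,-0.06],[1,0,0,0.05,-0.12],[1,0,0,0.06,-0.12],[1,0,0,0.06,-0.12],[1,0,0,0.06,-0.12]]
  ]
}}

```text
t: 9.8
tool_pos: [0.5769, -0.0537, 0.2082]
orientation: [-2.605, -1.754, 0.002]
force: [0.3, -0.3, -2.7]
opening: 0.0164
```

```bash
python3 snap.py 7
python3 - <<'E'
from fit import *
crop("scene",215,295,130,210,9,"s7.png",load("scene7"))
crop("top",215,290,165,240,9,"t7.png",load("top7"))
E
```

```text
t 9.8
tool_pos [ 0.5769 -0.0537  0.2082]
orientation [-2.6051e+00 -1.7540e+00  1.6000e-03]
force [ 0.2607 -0.25   -2.7064]
wrist_torque [0.0055 0.0789 0.0206]
opening 0.0164
q [-0.1813  0.0887  1.5776  0.      1.4768  0.2043]
jaw deg -382.0969389943141
```

View pics/s7.png

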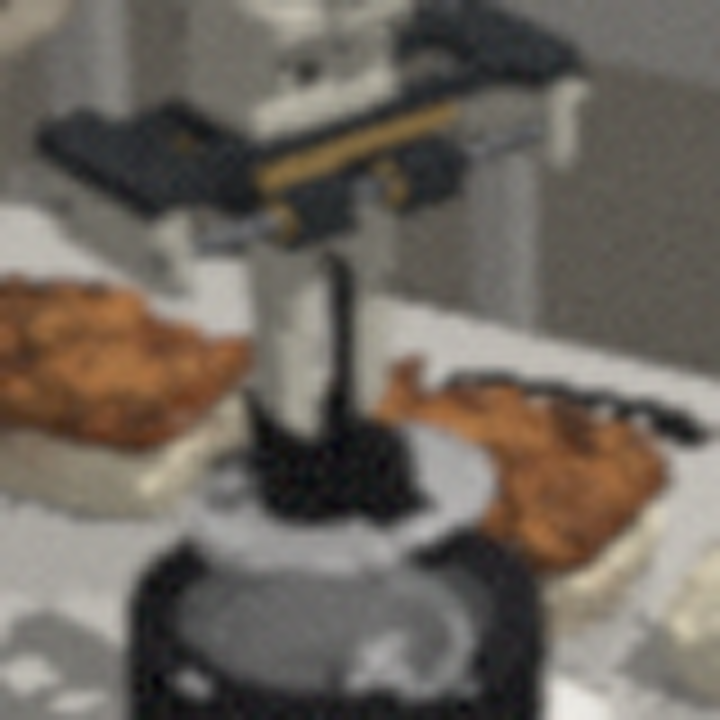

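View pics/t7.png

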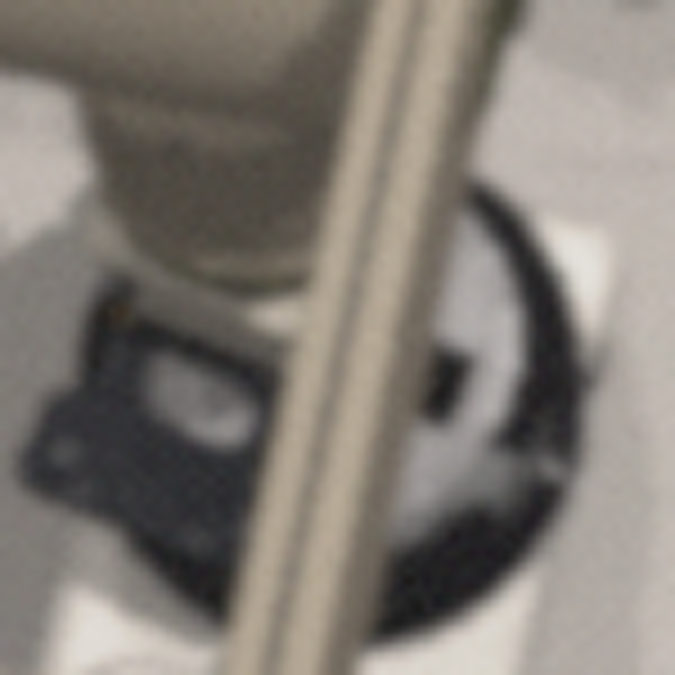

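Run:
```python
from fit import *
d=load("top7");zt=.2155
c=np.array([.5769,-.0537])
for uv in((455,360),(470,362),(430,415),(445,385),(462,365),(435,410)):
    p=ray(d,(uv[0]/9+215-.5,uv[1]/9+165-.5),zt)[0];q=p[:2]-c
    print(uv,p.round(4),"deg",np.degrees(np.arctan2(q[1],q[0])).round(1),np.hypot(*q).round(4))
def pr(p):return (cv2.projectPoints(np.float64(p),np.array(d["rvec"]),np.array(d["tvec"]),d["intrinsics"],None)[0].reshape(-1,2)-[215,165]+.5)*9
a=np.radians(247.9);u=np.array([np.cos(a),np.sin(a)]);v=np.array([-u[1],u[0]])
for s in(9,-9): print("bar corner pred",pr([[*(c+.043*u+s/1e3*v),zt]]))
for s in(11,-11): print("lug corner pred",pr([[*(c+.066*u+s/1e3*v),zt-.036],[*(c+.054*u+s/1e3*v),zt-.036]]))
P=cloud(d); k=(P[...,2]>.165)&(P[...,2]<.2)&(np.hypot(P[...,0]-c[0],P[...,1]-c[1])<.075); 
p=P[k];vv,uu=np.nonzero(k);print(len(p),np.median(p[:,2]))
m=(p[:,1]<-.075)&(uu>262);p=p[m];A=np.c_[p[:,:2]-c,np.ones(len(p))];s=np.linalg.lstsq(A,p[:,2],rcond=None)[0];print("plane",s,len(p))
d=load("scene7");P=cloud(d);k=(P[...,2]>.16)&(P[...,2]<.2)&(np.hypot(P[...,0]-c[0],P[...,1]-c[1])<.065);p=P[k]
g=d["color"].max(2)[k];p=p[g>120];A=np.c_[p[:,:2]-c,np.ones(len(p))];s=np.linalg.lstsq(A,p[:,2],rcond=None)[0];print("plane scene",s,len(p),np.std(p[:,2]-A@s))
```

```text
(455, 360) [ 0.5622 -0.0962  0.2155] deg -109.0 0.045
(470, 362) [ 0.5617 -0.1005  0.2155] deg -108.0 0.0492
(430, 415) [ 0.5462 -0.0896  0.2155] deg -130.6 0.0472
(445, 385) [ 0.555  -0.0936  0.2155] deg -118.8 0.0455
(462, 365) [ 0.5608 -0.0982  0.2155] deg -109.8 0.0473
(435, 410) [ 0.5477 -0.0909  0.2155] deg -128.1 0.0473
bar corner pred [[458.09994059 336.58793361]]
bar corner pred [[432.66887182 393.70183029]]
lug corner pred [[537.32085616 389.93450569]
 [499.29285884 374.11105673]]
lug corner pred [[507.2404594  458.22651095]
 [469.11329782 442.30308829]]
258 0.17214731979788872
plane [-0.01360063  0.18615723  0.18224326] 227
plane scene [ 0.04737564 -0.12657071  0.1669952 ] 187 0.00392116586847011
```

{"name": "play_rows", "arguments": {
  "series": [
    [[1,0.0025,-0.0005,-0.01,0],[1,0.0025,-0.0005,-0.025,0],[1,0.0025,-0.0005,-0.035,0],[1,0.0025,-0.0005,-0.043,0],[1,0.0025,-0.0005,-0.049,0],[1,0.0025,-0.0005,-0.054,0],[1,0.0025,-0.0005,-0.057,0],[1,0.0025,-0.0005,-0.057,0]]
  ]
}}

```text
t: 10.7
tool_pos: [0.5814, -0.0551, 0.1547]
orientation: [2.605, 1.75, 0.004]
force: [0.1, -2.6, 7.9]
opening: 0.0165
```

```bash
python3 snap.py 8
python3 - <<'E'
from fit import *
crop("scene",215,295,150,230,9,"s8.png",load("scene8"))
E
```

```text
t 10.7
tool_pos [ 0.5814 -0.0551  0.1547]
orientation [2.6046 1.7505 0.0039]
force [ 0.1209 -2.5541  7.8877]
wrist_torque [-0.1227  0.2907  0.0162]
opening 0.0165
q [-1.8190e-01  1.3230e-01  1.6299e+00 -8.0000e-04  1.3752e+00  2.0560e-01]
jaw deg -22.191247559938162
```

View pics/s8.png

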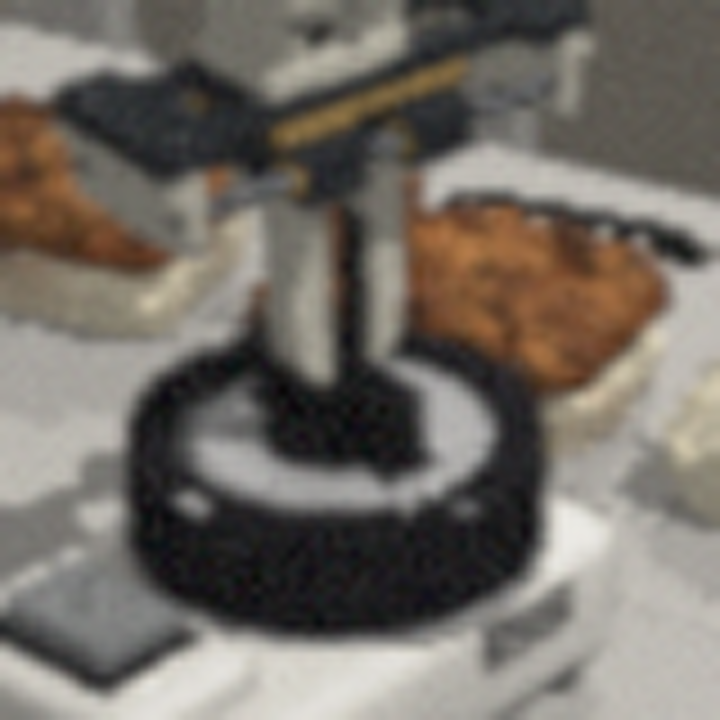

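{"name": "play_rows", "arguments": {
  "series": [
    [[1,-0.002,0.0005,0.003,0],[0.1,-0.002,0.0005,0.003,0],[0.1,-0.002,0.0005,0.003,0],[0.1,-0.002,0.0005,0.003,0],[0.1,-0.002,0.0005,0.01,0],[0.1,-0.002,0.0005,0.04,0],[0.1,-0.002,0.0005,0.08,0],[0.1,-0.002,0.0005,0.1,0]]
  ]
}}

```text
t: 11.6
tool_pos: [0.579, -0.054, 0.2569]
orientation: [2.605, 1.751, 0.005]
force: [0.1, -0.8, -0.1]
opening: 0.0419
```

{"name": "play_rows", "arguments": {
  "series": [
    [[0.1,-0.05,0,0.03,0],[0.1,-0.1,0.05,0.05,0],[0.1,-0.12,0.1,0.05,0],[0.1,-0.12,0.15,0.05,0],[0.1,-0.12,0.15,0.05,0]]
  ]
}}

```text
t: 12.1
tool_pos: [0.4569, 0.0987, 0.3042]
orientation: [2.606, 1.754, 0.004]
force: [1.3, -0.1, 0.1]
opening: 0.0419
```

```bash
python3 snap.py 9
python3 - <<'E'
from fit import *
crop("scene",215,295,150,230,9,"s9.png",load("scene9"))
crop("top",215,290,165,240,9,"t9.png",load("top9"))
E
```

```text
t 12.1
tool_pos [0.4569 0.0987 0.3042]
orientation [2.606  1.754  0.0038]
force [ 1.2998 -0.1232  0.0855]
wrist_torque [-0.0868  0.1315  0.0333]
opening 0.0419
q [ 1.0240e-01 -2.5480e-01  1.7284e+00  9.0000e-04  1.6657e+00  4.8840e-01]
jaw deg -22.114949724065156
```

View pics/s9.png

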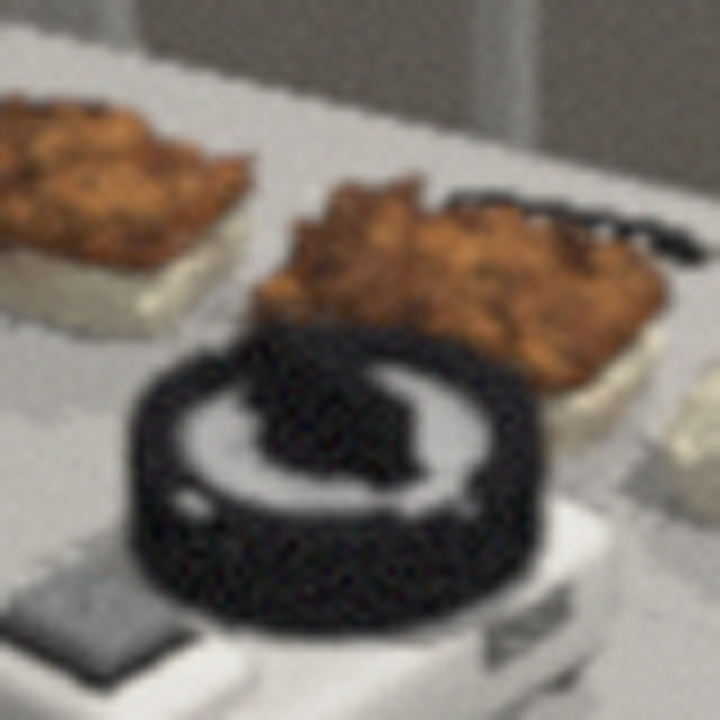

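View pics/t9.png

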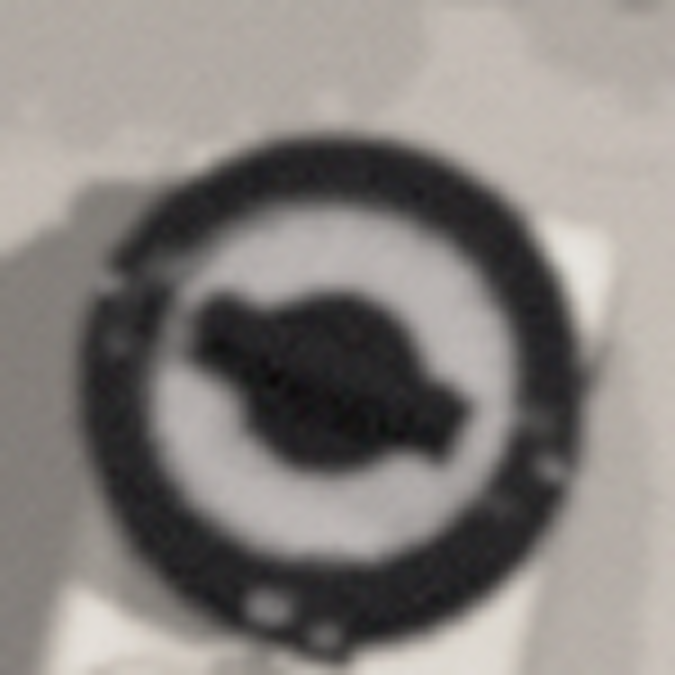

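The top view shows the lid inside the collar, its lugs in the two notches at crop (130,310) and (545,450). It had slipped down in the fingers, so the earlier "blocked" contact was the seat. I'll measure the bar, then regrip lower.

```bash
cat > bar.py <<'E'
from fit import *
import sys
d=load("top"+sys.argv[1]);P=cloud(d);g=d["color"].max(2);c=np.array([.579,-.0545])
rr=np.hypot(P[...,0]-c[0],P[...,1]-c[1]); k=(rr<.05)&(P[...,2]>.133)&(P[...,2]<.16)
b=P[k];w=np.linalg.svd(b[:,:2]-b[:,:2].mean(0))[2][0];print("bar",len(b),b.mean(0),np.median(b[:,2]),np.degrees(np.arctan2(w[1],w[0])))
r=cv2.minAreaRect((b[:,:2]*1000).astype(np.float32));print(r)
k=(rr<.05)&(rr>.03)&(g>110);p=P[k];A=np.c_[p[:,:2]-c,np.ones(len(p))];s=np.linalg.lstsq(A,p[:,2],rcond=None)[0];print("plate plane",s,len(p))
k=(rr>.06)&(rr<.075);print("ring z",np.median(P[k][:,2]))
E
python3 bar.py 9
```

```text
bar 213 [ 0.57750082 -0.05483886  0.14220684] 0.14249726991079156 67.51316682997025
((578.7026977539062, -55.06674575805664), (84.63336944580078, 19.938947677612305), 67.689208984375)
plate plane [0.00676029 0.01034191 0.11024602] 542
ring z 0.11486322761893787
```

{"name": "play_rows", "arguments": {
  "series": [
    [[0.1,0.025,-0.035,-0.02,0],[0.1,0.055,-0.07,-0.04,0],[0.1,0.085,-0.11,-0.06,0],[0.1,0.11,-0.14,-0.08,0],[0.1,0.121,-0.1535,-0.1,0],[0.1,0.121,-0.1535,-0.12,0],[0.1,0.121,-0.1535,-0.12,0],[0.1,0.121,-0.1535,-0.12,0]]
  ]
}}

```text
t: 13.0
tool_pos: [0.5785, -0.0578, 0.1828]
orientation: [-2.607, -1.752, 0.001]
force: [0.1, 0.2, -0.1]
opening: 0.0415
```

{"name": "play_rows", "arguments": {
  "series": [
    [[0.1,0,0.002,-0.01,0],[0.1,0,0.002,-0.025,0],[0.1,0,0.002,-0.038,0],[0.1,0,0.002,-0.046,0],[0.1,0,0.002,-0.047,0],[0.1,0,0.002,-0.047,0]]
  ]
}}

```text
t: 13.6
tool_pos: [0.5786, -0.0552, 0.1353]
orientation: [-2.607, -1.753, 0.001]
force: [-0.1, 0.3, 0.7]
opening: 0.0419
```

{"name": "play_rows", "arguments": {
  "series": [
    [[1,0,0,0,0],[1,0,0,0,0],[1,0,0,0,0],[1,0,0,0,0],[1,0,0,0,0],[1,0,0,0,0],[1,0,0,0,0],[1,0,0,0,0]]
  ],
  "force": 55
}}

```text
t: 14.4
tool_pos: [0.5792, -0.0553, 0.1362]
orientation: [2.607, 1.753, 0.001]
force: [-1.1, 0.4, 4.1]
opening: 0.0179
```

{"name": "play_rows", "arguments": {
  "series": [
    [[1,0,0,0,-0.1],[1,0,0,0,-0.22],[1,0,0,0,-0.35],[1,0,0,0,-0.48],[1,0,0,0,-0.61],[1,0,0,0,-0.74],[1,0,0,0,-0.86],[1,0,0,0,-0.95]]
  ]
}}

```text
t: 15.2
tool_pos: [0.5795, -0.0557, 0.1362]
orientation: [3.12, 0.359, 0.002]
force: [1.4, -4.1, 2.9]
opening: 0.0176
```

```bash
cat > st.py <<'E'
from plant import sensors
import numpy as np
s=sensors.read_state()
for k in("t","tool_pos","orientation","force","wrist_torque","opening","q"): print(k,np.round(s[k],4))
o=s["orientation"];print("jaw deg",(np.degrees(2*np.arctan2(o[1],o[0]))-90)%180)
E
python3 st.py
```

```text
t 15.2
tool_pos [ 0.5795 -0.0557  0.1362]
orientation [3.120e+00 3.591e-01 2.100e-03]
force [ 1.3757 -4.138   2.9299]
wrist_torque [-0.5041 -0.0734  0.2966]
opening 0.0176
q [-1.8350e-01  1.4600e-01  1.6501e+00 -6.0000e-04  1.3440e+00  1.1582e+00]
jaw deg 103.13037196582232
```

{"name": "play_rows", "arguments": {
  "series": [
    [[1,0,0,0,-0.08],[1,0,0,0,-0.16],[1,0,0,0,-0.24],[1,0,0,0,-0.32],[1,0,0,0,-0.39],[1,0,0,0,-0.44],[1,0,0,0,-0.46],[1,0,0,0,-0.46]]
  ]
}}

```text
t: 16.0
tool_pos: [0.5793, -0.0554, 0.1362]
orientation: [3.121, -0.354, 0.002]
force: [0.3, -0.7, 5.4]
opening: 0.0173
```

```bash
python3 st.py
```

```text
t 16.0
tool_pos [ 0.5793 -0.0554  0.1362]
orientation [ 3.1214e+00 -3.5400e-01  1.6000e-03]
force [ 0.3463 -0.6951  5.409 ]
wrist_torque [-0.132   0.0765  0.0273]
opening 0.0173
q [-1.8340e-01  1.4590e-01  1.6502e+00 -1.0000e-04  1.3446e+00  1.6133e+00]
jaw deg 77.05865118957098
```

{"name": "play_rows", "arguments": {
  "series": [
    [[1,0,0,0,-0.03],[1,0,0,0,-0.06],[1,0,0,0,-0.06]]
  ]
}}

```text
t: 16.3
tool_pos: [0.5787, -0.0565, 0.1362]
orientation: [3.108, -0.447, 0.0]
force: [-2.2, -6.1, 6.3]
opening: 0.0178
```

```bash
python3 st.py
```

```text
t 16.3
tool_pos [ 0.5787 -0.0565  0.1362]
orientation [ 3.1075e+00 -4.4660e-01  1.0000e-04]
force [-2.2081 -6.1344  6.274 ]
wrist_torque [-0.8726  0.6105  0.5773]
opening 0.0178
q [-0.1841  0.1457  1.6504 -0.0022  1.3454  1.6727]
jaw deg 73.642395554902
```

{"name": "play_rows", "arguments": {
  "series": [
    [[1,0,0,0,0.03],[1,0,0,0,0.06],[1,0,0,0,0.09],[1,0,0,0,0.09]]
  ]
}}

```text
t: 16.7
tool_pos: [0.5792, -0.0554, 0.1362]
orientation: [3.127, -0.304, 0.001]
force: [-0.4, -0.6, 5.9]
opening: 0.0175
```

```bash
python3 st.py
```

```text
t 16.7
tool_pos [ 0.5792 -0.0554  0.1362]
orientation [ 3.1267e+00 -3.0420e-01  1.2000e-03]
force [-0.446  -0.5782  5.8523]
wrist_torque [-0.069   0.2069  0.0285]
opening 0.0175
q [-0.1835  0.1457  1.6503 -0.      1.3448  1.5813]
jaw deg 78.88786534867798
```

{"name": "play_rows", "arguments": {
  "series": [
    [[1,0,0,0,0.03],[1,0,0,0,0.05],[1,0,0,0,0.05]]
  ]
}}

```text
t: 17.0
tool_pos: [0.5791, -0.0545, 0.1362]
orientation: [-3.132, 0.226, -0.001]
force: [-0.1, 3.9, 5.6]
opening: 0.0176
```

```bash
python3 st.py
```

```text
t 17.0
tool_pos [ 0.5791 -0.0545  0.1362]
orientation [-3.132e+00  2.264e-01 -9.000e-04]
force [-0.121   3.9049  5.6389]
wrist_torque [ 0.5679  0.1845 -0.4026]
opening 0.0176
q [-1.8280e-01  1.4570e-01  1.6504e+00  1.5000e-03  1.3452e+00  1.5319e+00]
jaw deg 81.7304906426711
```

The catch resists turning back with -0.40 N m, so the lid looks locked. Next I'll return to neutral, release and lift.

{"name": "play_rows", "arguments": {
  "series": [
    [[1,0,0,0,-0.03],[1,0,0,0,-0.06],[0.1,0,0,0,-0.06],[0.1,0,0,0,-0.06],[0.1,0,0,0,-0.06],[0.1,0,0,0.015,-0.06],[0.1,0,0,0.05,-0.06],[0.1,0,0,0.09,-0.06]]
  ]
}}

```text
t: 17.8
tool_pos: [0.5778, -0.0551, 0.226]
orientation: [-3.125, 0.323, 0.005]
force: [1.3, 0.1, 1.1]
opening: 0.0419
```

{"name": "play_rows", "arguments": {
  "series": [
    [[1,-0.04,0.02,0.03,0],[1,-0.08,0.06,0.03,0],[1,-0.12,0.1,0.03,0],[1,-0.12,0.15,0.03,0],[1,-0.12,0.15,0.03,0]]
  ]
}}

```text
t: 18.3
tool_pos: [0.4576, 0.0981, 0.2573]
orientation: [-3.124, 0.318, -0.003]
force: [-0.6, 0.2, 0.7]
opening: 0.0061
```

```bash
python3 snap.py 10; python3 bar.py 10
python3 - <<'E'
from fit import *
crop("top",215,290,165,265,7,"t10.png",load("top10"))
E
```

```text
t 18.3
tool_pos [0.4576 0.0981 0.2573]
orientation [-3.1236e+00  3.1800e-01 -2.8000e-03]
force [-0.5612  0.2114  0.7223]
wrist_torque [0.0411 0.1309 0.0198]
opening 0.0061
q [ 1.0050e-01 -2.4560e-01  1.8051e+00  1.5000e-03  1.5800e+00  1.8742e+00]
jaw deg 258.3725317645428
bar 213 [ 0.57768845 -0.05375405  0.14206085] 0.14173125367955353 167.9417289422566
((578.7743530273438, -53.812713623046875), (19.08155059814453, 85.5427017211914), 77.47862243652344)
plate plane [ 0.00878175 -0.00327044  0.11015623] 530
ring z 0.11479714154078918
```

View pics/t10.png

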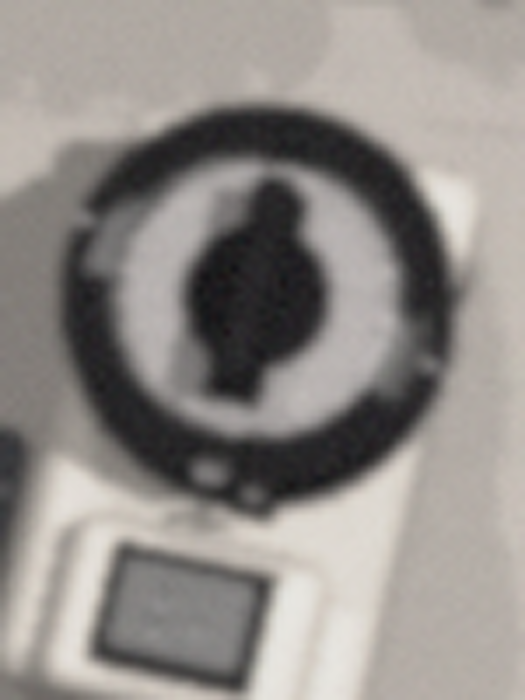

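The top view shows the bar pointing at the key at about -12° (the mill is at -12.1°), both notches empty and the plate flat at 0.110. Next I'll press the key.

{"name": "play_rows", "arguments": {
  "series": [
    [[1,-0.002,-0.04,-0.03,0],[1,-0.004,-0.08,-0.06,0],[1,-0.004,-0.115,-0.09,0],[1,-0.004,-0.1265,-0.11,0],[1,-0.004,-0.1265,-0.125,0],[1,-0.004,-0.1265,-0.125,0],[1,-0.004,-0.1265,-0.125,0]]
  ]
}}

```text
t: 19.1
tool_pos: [0.4551, -0.0328, 0.1312]
orientation: [3.125, -0.325, -0.001]
force: [-0.5, -0.1, 0.1]
opening: 0.0003
```

```bash
python3 st.py
```

```text
t 19.1
tool_pos [ 0.4551 -0.0328  0.1312]
orientation [ 3.1245e+00 -3.2480e-01 -7.0000e-04]
force [-0.5229 -0.1073  0.1355]
wrist_torque [ 0.0196  0.1283 -0.019 ]
opening 0.0003
q [-1.8410e-01 -1.9480e-01  1.9946e+00 -3.0000e-04  1.3423e+00  1.5939e+00]
jaw deg 78.13002270276328
```

{"name": "play_rows", "arguments": {
  "series": [
    [[1,-0.001,0.004,0,0],[1,-0.001,0.004,-0.006,0],[1,-0.001,0.004,-0.012,0],[1,-0.001,0.004,-0.017,0],[1,-0.001,0.004,-0.021,0],[1,-0.001,0.004,-0.0235,0],[1,-0.001,0.004,-0.0235,0],[1,-0.001,0.004,-0.0235,0]]
  ]
}}

```text
t: 19.9
tool_pos: [0.4543, -0.0276, 0.1099]
orientation: [-3.125, 0.323, -0.001]
force: [-12.4, 3.1, 27.5]
opening: 0.0003
```

{"name": "play_rows", "arguments": {
  "series": [
    [[1,0,0,0,0],[1,0,0,0,0],[1,0,0,0.006,0],[1,0,0,0.014,0],[1,0,0,0.03,0],[1,0,0,0.06,0],[1,0,0,0.1,0],[1,0,0.04,0.14,0]]
  ]
}}

```text
t: 20.7
tool_pos: [0.4537, 0.0053, 0.2439]
orientation: [3.123, -0.329, -0.0]
force: [0.6, 1.2, 0.2]
opening: 0.0006
```

{"name": "play_rows", "arguments": {
  "series": [
    [[1,0,0.05,0,0],[1,0,0.09,0,0],[1,0,0.09,0,0],[1,0,0.09,0,0]]
  ]
}}

```text
t: 21.1
tool_pos: [0.4535, 0.098, 0.2422]
orientation: [3.125, -0.319, -0.001]
force: [-0.5, 0.7, -0.5]
opening: 0.0004
```

```bash
python3 snap.py 11; python3 bar.py 11
python3 - <<'E'
from fit import *
for n in("top","top11"):
    P=cloud(load(n));k=np.hypot(P[...,0]-.454,P[...,1]+.0285)<.015;print(n,"key z",np.median(P[k][:,2]))
a=load("top11")["color"][165:285,200:400,::-1];b=load("scene11")["color"][150:270,200:400,::-1]
cv2.imwrite("pics/p11.png",cv2.resize(np.vstack([a,b]),None,fx=2.5,fy=2.5,interpolation=2))
E
```

```text
t 21.1
tool_pos [0.4535 0.098  0.2422]
orientation [ 3.1246e+00 -3.1930e-01 -1.1000e-03]
force [-0.5211  0.6681 -0.5429]
wrist_torque [-0.0024  0.1154  0.004 ]
opening 0.0004
q [ 1.0270e-01 -2.4880e-01  1.8350e+00 -6.0000e-04  1.5562e+00  1.8772e+00]
jaw deg -101.66798581928718
bar 213 [ 0.57738724 -0.05381569  0.14253381] 0.1425512114514598 168.3225258136769
((579.119873046875, -53.70630645751953), (18.592315673828125, 84.90312194824219), 77.96530151367188)
plate plane [0.01181147 0.0001355  0.11018742] 536
ring z 0.11509489222884309
top key z 0.10298817079012851
top11 key z 0.10203851697185602
```

View pics/p11.png

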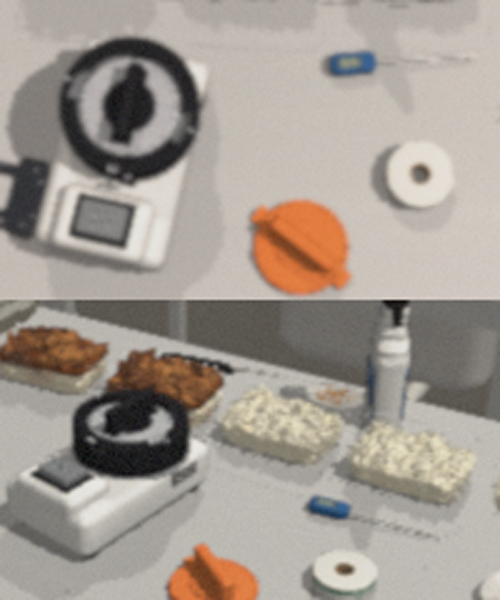

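The lid is locked with its bar pointing at the key, the key is up, and the bystanders in view haven't moved. The arm is clear, so I'm handing in.

```bash
python3 -c "
from plant import robot
print(robot.close_job())"
```

```text
the job is handed in; nothing more can be done
None
```

I set the lid into the mill's collar, turned it clockwise until it locked, pressed the pulse key down and let it come up, then handed the job in after about 21 s of the 61 s allowed. No verdict was reported.

**Lid:** It is seated flat in the collar, with its bar at about -11.7 to -12.1° against -12.1° for the mill. The plate top measures 0.110 m, which puts the underside at seat height. The lid's bar centre is within about 2 mm of my estimate of the seat centre.

**Catch:** I could not see the catch itself. I judged it by torque: turning further met the stop at 0.58 N m, and turning back was blocked at -0.40 N m.

**Key:** The tool stopped at the height expected for the key fully down, with about 27 N on it, and stayed there for several rows. Afterwards the key top was back at 0.102 m.

**Bystanders:** The label roll, the thermometer and the orange look-alike appear where they were in the last pictures. I did not measure them. The spoon was outside that last crop; the arm never went near it.

**What went wrong on the way:** The lid slipped about 16 mm down in the fingers during the first lift. I took its contact with the seat for a blockage and spent several presses on it, up to 40.5 N at the wrist. Once depth readings showed the slip, I released the lid in the notches, gripped it lower and turned it.

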